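# Set the tube length stop three turns off its zero collar

## Task

Set the length stop of the tube jig: wind its crank counter-clockwise until the carriage comes gently home against the zero collar, feeling for it and not forcing it, then wind the crank clockwise exactly three full turns from there. Finally swing the clamp lever fully round beside the carriage to lock the setting, leaving the crank where it is, and do not disturb the tube in the vees or the small things lying by the jig.

Things in the scene. Friction and masses are not known exactly. Their poses are not given: they have to be found in the camera images.
- stop_jig: Jig fixed to the bench: base plate 100 mm wide (its x), 370 mm long (its y, -160 to +210 mm), 14 mm thick. Origin on the bench top. +y runs along the slide from the grey gearbox with the crank (62 x 60 mm, 80 mm high, at y = -125 mm) past the carriage to two vee blocks with a white sample tube. The clamp lever is on the -x side. Nothing shows the turns or the carriage's distance from its zero.
- crank_axis (a point): Point on the crank's vertical axis, 124 mm above the bench, level with the middle of its grip. Hub up to 104 mm; arm at 87 to 96 mm. Seen from above, clockwise moves the carriage out (jig +y), counter-clockwise back to the zero collar: 1 mm a turn, no backlash. It starts about 0.6 to 1.6 turns out; where the collar is met, and at which crank angle, differs and must be felt.
- knob (a point): Middle of the crank's upright black grip: a freely spinning sleeve 19.6 mm in diameter, 48 mm high (100 to 148 mm above the bench), 50 mm from the crank axis. The crank drags with about 2 N at the grip and stays where it is left. Once the carriage meets the collar the screw stops dead and the load at the grip rises by about 4.5 N for each 10 degrees that the arm is wound on.
- crank_arm (a joint): Twist of the crank's overload spring in rad: the crank arm drives the dark hub disc below it through a torsion spring of 1.3 N m per rad (26 N at the grip per rad) and leads or lags the disc by this angle; 0 unloaded, within 0.1 while the crank runs freely, negative when pushed counter-clockwise. Beyond -0.6 (about 16 N at the grip) the screw is being forced.
- stop_face (a point): Centre of the stop's front face, a steel disc 25 mm in diameter, 74 mm above the bench, facing jig +y, on a rod carried by the grey carriage (82 x 70 mm, 58 mm high, its rod holder up to 96 mm), 117 mm ahead of the carriage's middle. It moves with the carriage. The steel zero collar (30 mm diameter) sits round the leadscrew between gearbox and carriage; the carriage's rear face meets it.
- clamp_pivot (a point): Point on the vertical axis of the clamp lever, on an ear on the carriage's -x side, 90 mm above the bench; it moves with the carriage.
- clamp_ball (a point): Centre of the black ball (18 mm in diameter) at the end of the clamp lever, 48 mm from its pivot, 90 mm above the bench. The lever's bar, 9 mm thick, rises from 83 mm at the pivot to 89 mm at the ball.
- clamp (a joint): Angle of the clamp lever in rad: near 0 it is open and stands out from the carriage on the jig's -x side; it grows as the ball is pushed towards the jig's +y, clockwise from above, to 1.05 at its end, where the lever lies alongside the carriage and the setting is locked. It stays where it is left; about 1.5 N at the ball moves it.
- sample_tube: White plastic tube, 22 mm in diameter and 120 mm long, lying loose in the jig's vee blocks. Origin at its end away from the stop. Leave alone.
- end_cap_1: Black plastic tube end cap, 22 mm across and 11 mm high, on the bench at the jig's +x side. Leave alone.
- end_cap_2: Second black end cap like the first, beside it. Leave alone.
- marker_black: Black marker pen, 136 mm long, 17 mm thick, on the bench at the jig's -x side near the tube. Leave alone.

How it is judged:
By the outcome, as a careful person would: the job done as asked, in the order asked, and still so for the second after the job is handed in, with the robot touching nothing.
It also fails if it takes over 72 s, if anything falls off the work surface, if the arm or the gripper's body presses on something with over 40 N, if the wrist force passes 120 N, or if a joint passes its speed limit or range.

## Robot

A 6-joint arm with a two-finger parallel gripper is mounted at the origin on a cart in front of the work surface, level with it; the furniture and walls round the work are solid. World frame = base frame: x ahead of the robot, y to its left, z up, the work surface at z = 0. Lengths are in m, angles in rad, forces in N, time in s.
With the tool pointing down it reaches from about 0.35 to 0.975 m from the base axis. Payload 4.9 kg.
Tool frame: the origin (TCP) lies at the very end of the fingers, on their centre line; the grasp point (between the pads) lies 19 mm behind it; y points along the fingers, z is the direction in which the jaws open and shut, and the axes are right-handed (so a half turn about y gives the same grasp; the last joint's range is limited). The gripper opens to 85 mm and grips with 20 to 120 N. Pads are 22 mm wide; open, the fingers measure 114 mm over their backs; the gripper's body (76 mm by 85 mm) begins 54 mm behind the grasp point. The pads swing forward as they close: fully open they stand 13 mm farther back than shut.
Start: joints at [1.11, 0.053, 1.613, -0, 1.476, -0.119], TCP at [0.209, 0.589, 0.231] pointing down, gripper open.
Joint ranges: [-3.01, 3.01], [-1.01, 2.22], [0.06, 2.58], [-1.02, 4.17], [0.09, 2.62], [-3.14, 3.14]. Speed limits (rad/s): [2.57, 2.57, 3.14, 3.14, 3.14, 3.14].

## Interface

Orientations are given as a rotation vector (axis times angle).
In Python, from station import monitor, viewer, ticket gives the robot as it stands.
- The arm moves only by the tool servo_tool, never from a script. Its argument "commands" is one flat list of numbers, 7 for each row, row after row: the turn, a rotation vector about the tool's x, y, z in rad, then the shift along the tool's x, y, z in cm, then the opening, from 0 (shut) to 1 (fully open). In form: [rx, ry, rz, dx, dy, dz, claw, rx, ry, rz, dx, dy, dz, claw, ...]. A call has 1 to 20 rows; each row shifts and turns the pose as measured when the row begins, along the tool's axes as they then stand; what a row does not reach is not made up. A row lasts 1/10 s, in which the tool goes at most 50 mm and 8.59 degrees, less where a joint would pass 70% of its speed; a pose out of reach is approached as far as the arm can. A call is refused whole if a number of a shift passes 5 or a number of a turn 0.15, either way. A call with a gripper value outside its range is refused whole. The fingers move at their own pace and stop on an object; "grip_force" is the grip in N (left out, the last holds). Time passes only in rows, so rows that do not move let the fingers close. It gives the time, the measured TCP pose, the force and the opening at its end, in the units of the state.
- monitor.get_obs(): the state, without advancing time (a new reading comes with each control period).
- viewer.get_image(name): name is "scene" or "top" or "wrist"; returns a dict with "frame" (420x560x3 uint8, red, green, blue), "depth" (420x560 float32, m along the optical axis (not along the pixel's ray), 0 where there is no reading), "camera_matrix" (3x3 intrinsics, pixels), "cam_to_world" (4x4, takes a point from camera to world coordinates). Camera axes: x right, y down, z forward; pixel columns grow to the right and rows downward; lengths in m; the calibration is good to about 2 mm. A picture is of the moment at which its call begins.
- ticket.finish_job(): hands the job in, once; it reports no verdict.
The state is a dict: "t": time; "q": joint angles; "dq": joint speeds; "effort": joint torques, N m; "tool_pos": TCP position; "tool_rot": TCP orientation; "contact_force": force on the tool from outside, world axes, zero at the start; "wrist_torque": the same for the moment, N m; "opening": finger opening in m.
Only numpy, scipy, OpenCV 4.12 (cv2) and the standard library are available. Lean on these libraries where they do the work, as an engineer would, in place of code of your own. Each camera call takes 0.05 s, during which the arm holds its last target.

## Working session

There is one attempt and no reset: what is moved stays moved. The work goes in short steps, Python scripts to look and compute and a tool call to move; the robot and the scene stay as the last step left them, time stands still between calls to the robot, and variables do not carry over. Pictures are saved under pics/ and viewed, and the job is handed in when it is done.

Besides the shell and the picture viewer there is one more tool, called after ">>>" as name(argument=value, ...) on one line, values as JSON. servo_tool: Moves the arm, as the interface text tells. Its arguments: {"type":"object","properties":{"commands":{"type":"array","items":{"type":"number"}},"grip_force":{"type":"number"}},"required":["commands"]}

```bash
mkdir -p pics; ls
python3 - <<'E'
from station import monitor, viewer
import cv2,numpy as np,pickle
o=monitor.get_obs();print({k:np.round(v,3) for k,v in o.items()})
for n in("scene","top","wrist"):
    d=viewer.get_image(n);pickle.dump(d,open(f"{n}0.pkl","wb"))
    cv2.imwrite(f"pics/{n}0.png",d["frame"][:,:,::-1])
    print(n,d["camera_matrix"],d["cam_to_world"].round(3))
E
```

```text
pics
{'t': np.float64(0.0), 'q': array([ 1.11 ,  0.053,  1.614, -0.   ,  1.476, -0.119]), 'dq': array([0.001, 0.   , 0.001, 0.   , 0.001, 0.001]), 'effort': array([-0.0000e+00, -3.9369e+01, -3.7017e+01, -0.0000e+00,  7.0000e-03,
       -0.0000e+00]), 'tool_pos': array([0.209, 0.588, 0.23 ]), 'tool_rot': array([-1.556,  0.269, -0.268]), 'contact_force': array([-0.645,  0.692, -0.037]), 'wrist_torque': array([-0.059,  0.005,  0.009]), 'opening': np.float64(0.085)}
scene [[484.89992476   0.         274.31706848]
 [  0.         484.89992476 210.95998097]
 [  0.           0.           1.        ]] [[ 0.834 -0.424  0.354  0.191]
 [-0.552 -0.647  0.526 -0.439]
 [ 0.006 -0.634 -0.773  0.876]
 [ 0.     0.     0.     1.   ]]
top [[530.41435697   0.         271.91606508]
 [  0.         530.41435697 208.68230511]
 [  0.           0.           1.        ]] [[-3.000e-03 -9.920e-01  1.250e-01  4.230e-01]
 [-1.000e+00  3.000e-03  1.000e-03  7.400e-02]
 [-1.000e-03 -1.250e-01 -9.920e-01  1.119e+00]
 [ 0.000e+00  0.000e+00  0.000e+00  1.000e+00]]
wrist [[323.70753369   0.         276.44248285]
 [  0.         323.70753369 204.93118358]
 [  0.           0.           1.        ]] [[ 0.335  0.896  0.292  0.134]
 [ 0.942 -0.318 -0.106  0.616]
 [-0.002  0.311 -0.951  0.373]
 [ 0.     0.     0.     1.   ]]
```

View pics/scene0.png

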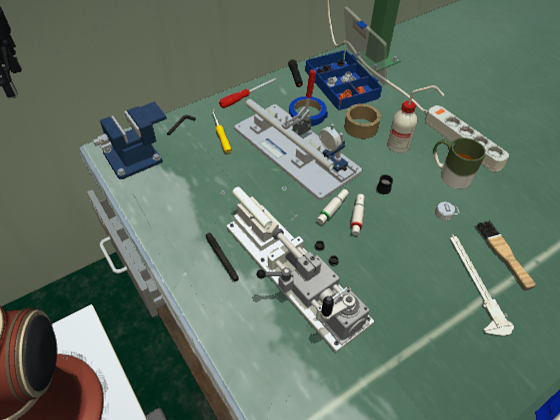

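View pics/top0.png

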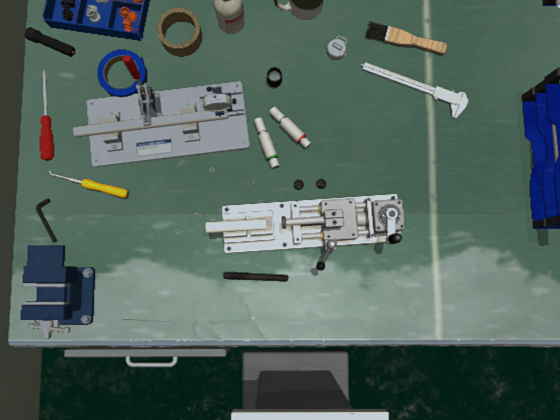

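View pics/wrist0.png

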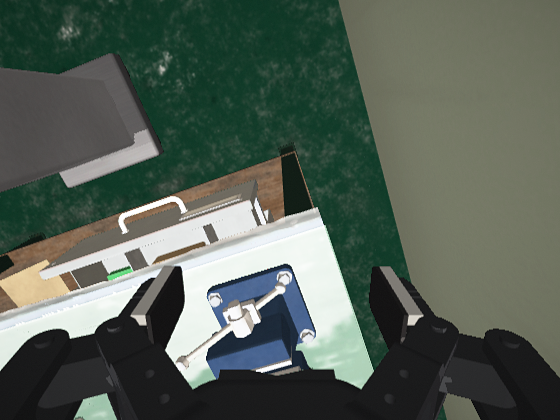

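Run:
```python
import cv2,pickle
f=pickle.load(open("top0.pkl","rb"))["frame"][:,:,::-1]
cv2.imwrite("pics/topc.png",cv2.resize(f[180:290,200:420],None,fx=3.6,fy=3.6,interpolation=cv2.INTER_CUBIC))
f=pickle.load(open("scene0.pkl","rb"))["frame"][:,:,::-1]
cv2.imwrite("pics/scenec.png",cv2.resize(f[175:355,200:390],None,fx=3.3,fy=3.3,interpolation=cv2.INTER_CUBIC))
```

```text
(no output)
```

View pics/topc.png

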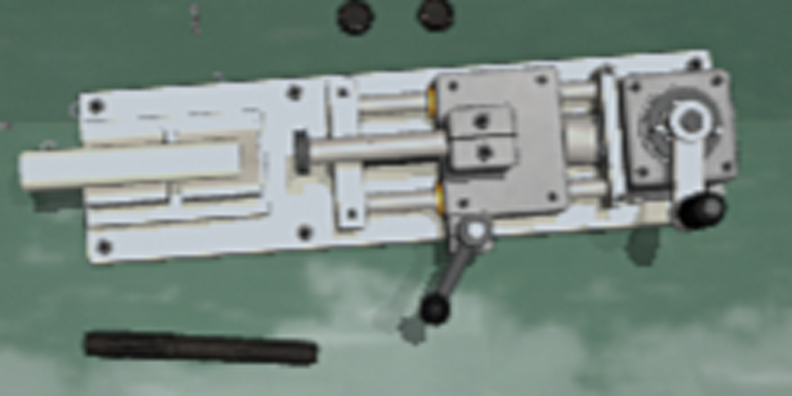

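View pics/scenec.png

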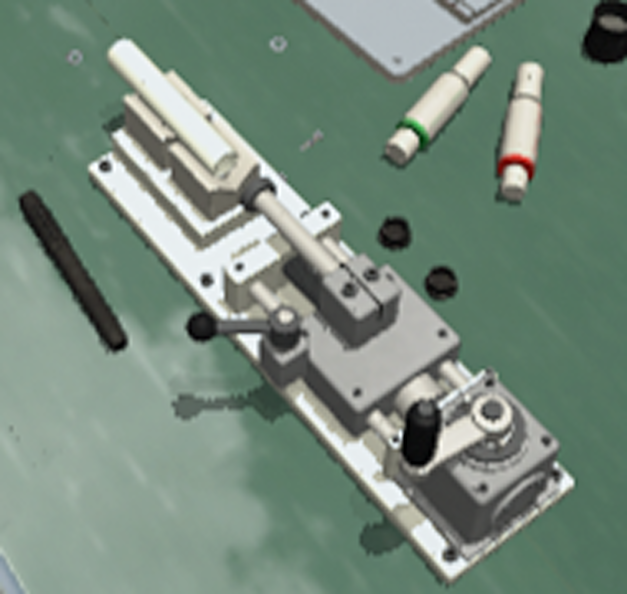

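```bash
cat > h.py <<'E'
import numpy as np,pickle,cv2
def ray(d,uv):
    K=d["camera_matrix"];T=d["cam_to_world"]
    v=T[:3,:3]@np.linalg.solve(K,[uv[0],uv[1],1]);return T[:3,3],v
def atz(d,uv,z):
    o,v=ray(d,uv);return o+v*(z-o[2])/v[2]
def dep(d,uv):
    o,v=ray(d,uv);return o+v*d["depth"][int(round(uv[1])),int(round(uv[0]))]
def tri(d1,p1,d2,p2):
    o1,v1=ray(d1,p1);o2,v2=ray(d2,p2)
    A=np.stack([v1,-v2],1);s=np.linalg.lstsq(A,o2-o1,rcond=None)[0]
    a=o1+s[0]*v1;b=o2+s[1]*v2;return (a+b)/2,np.linalg.norm(a-b)
E
python3 - <<'E'
from h import *
t=pickle.load(open("top0.pkl","rb"));s=pickle.load(open("scene0.pkl","rb"))
T=lambda u,v:(u/3.6+200-.36,v/3.6+180-.36)
S=lambda u,v:(u/3.3+200-.35,v/3.3+175-.35)
for n,a,b,z in [("hub",(691,122),(491,410),.104),("pivot",(476,231),(286,317),.095),("ball",(434,309),(201,327),.09),("knobtop",(712,205),(427,407),.148)]:
    p,e=tri(t,T(*a),s,S(*b));print(n,p.round(4),e.round(4),"z:",atz(t,T(*a),z).round(4),atz(s,S(*b),z).round(4),"dep",dep(t,T(*a)).round(4))
print([atz(t,T(*c),.014).round(3) for c in [(80,95),(709,52),(92,262)]])
E
```

```text
hub [ 0.5421 -0.1562  0.1026] 0.0029 z: [ 0.5407 -0.1551  0.104 ] [ 0.5428 -0.1573  0.104 ] dep [ 0.5408 -0.1553  0.1033]
pivot [ 0.4852 -0.0413  0.094 ] 0.0041 z: [ 0.4833 -0.0402  0.095 ] [ 0.4867 -0.0426  0.095 ] dep [ 0.4834 -0.0405  0.0928]
ball [ 0.443  -0.0181  0.0896] 0.0025 z: [ 0.4419 -0.0176  0.09  ] [ 0.444  -0.0188  0.09  ] dep [ 0.4418 -0.0169  0.097 ]
knobtop [ 0.494  -0.1546  0.1509] 0.0026 z: [ 0.4931 -0.1546  0.148 ] [ 0.4964 -0.154   0.148 ] dep [ 0.4929 -0.1539  0.1509]
[array([0.568, 0.18 , 0.014]), array([ 0.592, -0.187,  0.014]), array([0.471, 0.173, 0.014])]
```

Run:
```python
from station import monitor
from scipy.spatial.transform import Rotation as R
import numpy as np
o=monitor.get_obs();M=R.from_rotvec(o["tool_rot"]).as_matrix();print(M.round(3),o["q"])
print("d tool",(M.T@(np.array([.494,-.1545,.23])-o["tool_pos"])*100).round(2))
Rt=np.array([[1,0,0],[0,0,1],[0,-1,0.]])  # cols tool x=+X,y=-Z,z=+Y
for s in (1,-1):
    D=Rt.copy();D[:,0]*=s;D[:,2]*=s;print(np.linalg.det(D),R.from_matrix(M.T@D).as_rotvec())
```

```text
[[ 0.942 -0.001  0.335]
 [-0.335 -0.001  0.942]
 [-0.    -1.    -0.002]] [ 1.11001481e+00  5.32035927e-02  1.61397611e+00 -1.58936249e-05
  1.47601809e+00 -1.19010752e-01]
d tool [ 51.73   0.12 -60.45]
1.0 [ 0.00155022 -0.34176917 -0.00044584]
1.0 [6.30284265e-04 2.79982259e+00 2.19154917e-03]
```

>>> servo_tool(commands=[0, -0.114, 0, 0, 0, 0, 1, 0, -0.114, 0, 0, 0, 0, 1, 0, -0.114, 0, 0, 0, 0, 1, 0, 0, 0, 1.78, 0, -4.64, 1, 0, 0, 0, 1.78, 0, -4.64, 1, 0, 0, 0, 1.78, 0, -4.64, 1, 0, 0, 0, 1.78, 0, -4.64, 1, 0, 0, 0, 1.78, 0, -4.64, 1, 0, 0, 0, 1.78, 0, -4.64, 1, 0, 0, 0, 1.78, 0, -4.64, 1, 0, 0, 0, 1.78, 0, -4.64, 1, 0, 0, 0, 1.78, 0, -4.64, 1, 0, 0, 0, 1.78, 0, -4.64, 1, 0, 0, 0, 1.78, 0, -4.64, 1, 0, 0, 0, 1.78, 0, -4.64, 1], grip_force=60)

```text
t: 1.65
tool_pos: [0.4305, 0.0309, 0.2264]
tool_rot: [-1.578, -0.021, 0.023]
contact_force: [1.2, 0.8, -0.3]
opening: 0.0853
```

>>> servo_tool(commands=[0, 0, 0, 1.2, -0.3, -4.2, 1, 0, 0, 0, 1.2, 0, -4.2, 1, 0, 0, 0, 1.2, 0, -4.2, 1, 0, 0, 0, 1.2, 0, -4.2, 1, 0, 0, 0, 0, 0, 0, 1])

```text
t: 2.15
tool_pos: [0.4838, -0.1483, 0.2297]
tool_rot: [-1.579, -0.015, 0.016]
contact_force: [-0.1, 1.0, -0.6]
opening: 0.0852
```

Run:
```python
from station import monitor, viewer
from scipy.spatial.transform import Rotation as R
import cv2,numpy as np,pickle
d=viewer.get_image("wrist");pickle.dump(d,open("w1.pkl","wb"))
o=monitor.get_obs();M=R.from_rotvec(o["tool_rot"]).as_matrix();print(M.round(4),o["q"],o["tool_pos"],o["contact_force"])
Rt=np.array([[1,0,0],[0,0,1],[0,-1,0.]]);print(R.from_matrix(M.T@Rt).as_rotvec())
cv2.imwrite("pics/w1.png",cv2.resize(d["frame"][:,:,::-1],None,fx=1.4,fy=1.4))
```

```text
[[ 0.9998 -0.0016 -0.0211]
 [ 0.0211 -0.0067  0.9998]
 [-0.0018 -1.     -0.0066]] [-0.43771616 -0.23948093  1.88873184 -0.00674661  1.49098319 -2.02905173] [ 0.48330038 -0.14633317  0.22953164] [-1.22530404 -0.2267822   0.14601182]
[ 0.00665041  0.02107249 -0.0016887 ]
```

View pics/w1.png

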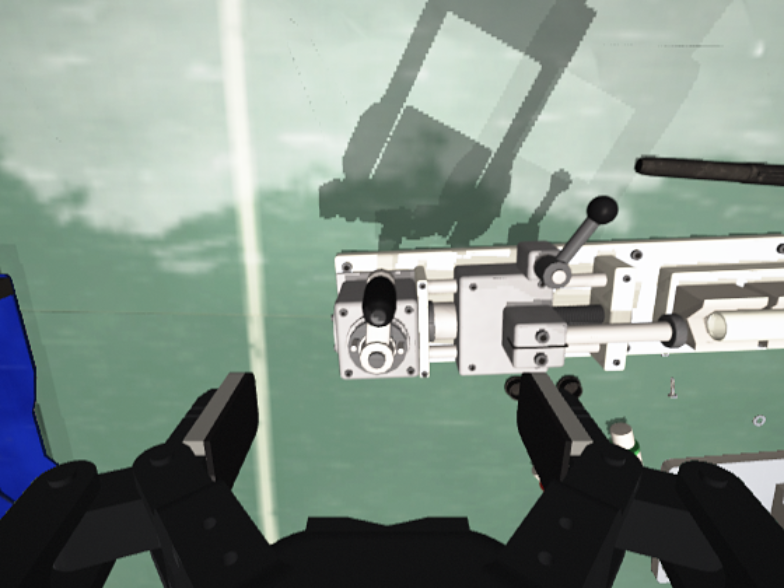

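Run:
```python
from h import *
t=pickle.load(open("top0.pkl","rb"));s=pickle.load(open("scene0.pkl","rb"));w=pickle.load(open("w1.pkl","rb"))
T=lambda u,v:(u/3.6+200-.36,v/3.6+180-.36)
W=lambda u,v:(u/1.4-.14,v/1.4-.14)
for n,a,b,z in [("hub",(691,122),(376,360),.104),("pivot",(476,231),(558,272),.098),("ball",(434,309),(602,209),.09),("knobtop",(712,205),(378,317),.148)]:
    p,e=tri(t,T(*a),w,W(*b));print(n,p.round(4),e.round(4),"z:",atz(w,W(*b),z).round(4),dep(w,W(*b)).round(4))
```

```text
hub [ 0.5406 -0.155   0.1058] 0.0006 z: [ 0.5417 -0.1553  0.104 ] [ 0.5417 -0.1553  0.1041]
pivot [ 0.4827 -0.0401  0.0931] 0.0015 z: [ 0.4807 -0.0417  0.098 ] [ 0.4818 -0.0402  0.0941]
ball [ 0.4418 -0.0175  0.091 ] 0.0001 z: [ 0.4419 -0.017   0.09  ] [ 0.4408 -0.0208  0.0982]
knobtop [ 0.4927 -0.1536  0.1508] 0.0006 z: [ 0.4936 -0.1534  0.148 ] [ 0.4927 -0.1534  0.1503]
```

>>> servo_tool(commands=[0.0067, 0.021, -0.0017, 0.8, 0, -0.8, 1, 0, 0, 0, 0, 2, 0, 1, 0, 0, 0, 0, 2, 0, 1, 0, 0, 0, 0, 0, 0, 1])

```text
t: 2.6
tool_pos: [0.4928, -0.1521, 0.1889]
tool_rot: [-1.57, -0.002, -0.001]
contact_force: [-0.4, 0.6, -0.6]
opening: 0.0854
```

```bash
cat > st.py <<'E'
from station import monitor
from scipy.spatial.transform import Rotation as R
import numpy as np
o=monitor.get_obs();M=R.from_rotvec(o["tool_rot"]).as_matrix()
Rt=np.array([[1,0,0],[0,0,1],[0,-1,0.]])
print("t",o["t"],"p",o["tool_pos"].round(4),"fix",R.from_matrix(M.T@Rt).as_rotvec().round(4),"F",o["contact_force"].round(2),"q",o["q"].round(2),o["opening"].round(4))
v=o["tool_pos"][:2]-np.array([.541,-.155]);print("ang deg",np.degrees(np.arctan2(v[1],v[0])),"r",np.hypot(*v))
E
python3 st.py
```

```text
Traceback (most recent call last):
  File "st.py", line 6, in <module>
    print("t",o["t"],"p",o["tool_pos"].round(4),"fix",R.from_matrix(M.T@Rt).as_rotvec().round(4),"F",o["contact_force"].round(2),"q",o["q"].round(2),o["opening"].round(4))
                                                                                                                                                     ^^^^^^^^^^^^^^^^^^
AttributeError: 'float' object has no attribute 'round'
```

>>> servo_tool(commands=[0, 0, 0, -0.1, 2.6, -0.2, 1, 0, 0, 0, 0, 2.6, 0, 1, 0, 0, 0, 0, 2.5, 0, 1, 0, 0, 0, 0, 0, 0, 1])

```text
t: 3.0
tool_pos: [0.495, -0.1516, 0.1142]
tool_rot: [-1.571, -0.01, -0.003]
contact_force: [0.4, 0.9, -0.8]
opening: 0.0855
```

```bash
sed -i 's/,o\["opening"\].round(4)/,o["opening"]/' st.py
python3 st.py
python3 - <<'E'
from station import viewer
import cv2
d=viewer.get_image("wrist")
cv2.imwrite("pics/w2.png",cv2.resize(d["frame"][:,:,::-1],None,fx=1.4,fy=1.4))
E
```

```text
t 3.0 p [ 0.495  -0.1516  0.1142] fix [0.0004 0.0044 0.0081] F [ 0.38  0.86 -0.77] q [-0.44 -0.11  1.97  0.    1.27 -2.02] 0.08546011978263011
ang deg 175.74304746813394 r 0.046120860622995974
```

View pics/w2.png

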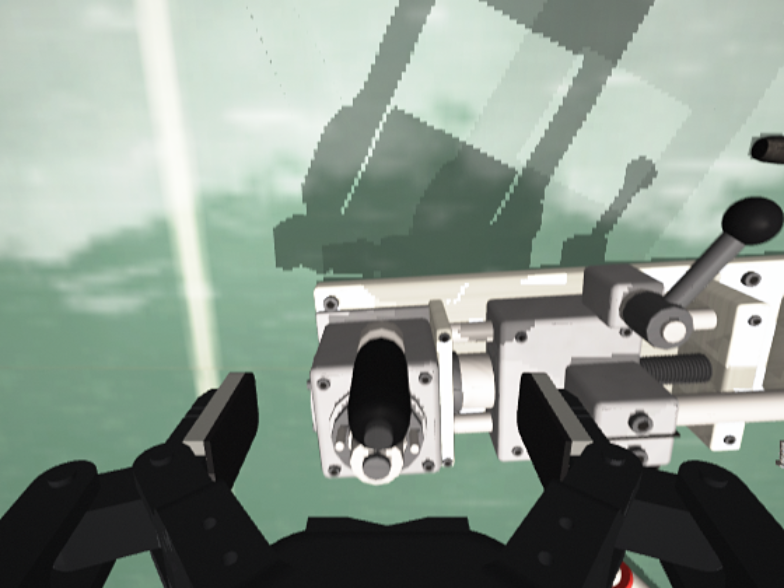

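>>> servo_tool(commands=[0, 0.0044, 0.008, -0.35, 0.2, -0.2, 1, 0, 0, 0, 0, 0, 0, 0, 0, 0, 0, 0, 0, 0, 0, 0, 0, 0, 0, 0, 0, 0, 0, 0, 0, 0, 0, 0, 0, 0, 0, 0, 0, 0, 0, 0, 0, 0, 0, 0, 0, 0, 0], grip_force=60)

```text
t: 3.75
tool_pos: [0.4971, -0.1554, 0.1228]
tool_rot: [-1.577, -0.012, -0.011]
contact_force: [0.4, 0.9, -1.2]
opening: 0.0179
```

```bash
python3 st.py
```

```text
t 3.75 p [ 0.4971 -0.1554  0.1228] fix [0.0065 0.0005 0.0142] F [ 0.39  0.89 -1.23] q [-0.45 -0.12  1.96  0.    1.28 -2.02] 0.01794869342983345
ang deg -179.4817820523259 r 0.04388323112068312
```

>>> servo_tool(commands=[0, 0, 0, 0, 0, 0, 0])

```text
t: 3.85
tool_pos: [0.4971, -0.1553, 0.1228]
tool_rot: [-1.577, -0.011, -0.011]
contact_force: [-0.2, 0.3, 0.8]
opening: 0.0176
```

>>> servo_tool(commands=[0, 0, 0, 0, 0, 0, 0])

```text
t: 3.95
tool_pos: [0.4971, -0.1553, 0.1228]
tool_rot: [-1.577, -0.011, -0.011]
contact_force: [1.3, 0.6, 0.6]
opening: 0.0176
```

>>> servo_tool(commands=[0, 0, 0, 0, 0, 0, 0])

```text
t: 4.05
tool_pos: [0.4971, -0.1553, 0.1228]
tool_rot: [-1.577, -0.011, -0.011]
contact_force: [-0.2, 0.1, -0.1]
opening: 0.0176
```

```bash
python3 st.py
python3 - <<'E'
from station import viewer
import cv2
d=viewer.get_image("wrist")
cv2.imwrite("pics/w3.png",cv2.resize(d["frame"][:,:,::-1],None,fx=1.4,fy=1.4))
E
python3 st.py
```

```text
t 4.05 p [ 0.4971 -0.1553  0.1228] fix [0.0061 0.0004 0.014 ] F [-0.17  0.05 -0.06] q [-0.45 -0.12  1.96  0.    1.28 -2.02] 0.017618952963627612
ang deg -179.6442526790046 r 0.04390810406761155
t 4.1 p [ 0.4971 -0.1552  0.1227] fix [0.0061 0.0004 0.014 ] F [-0.46 -0.18  0.08] q [-0.45 -0.12  1.96  0.    1.28 -2.02] 0.017360361848528922
ang deg -179.68998438643115 r 0.04392138325083798
```

View pics/w3.png

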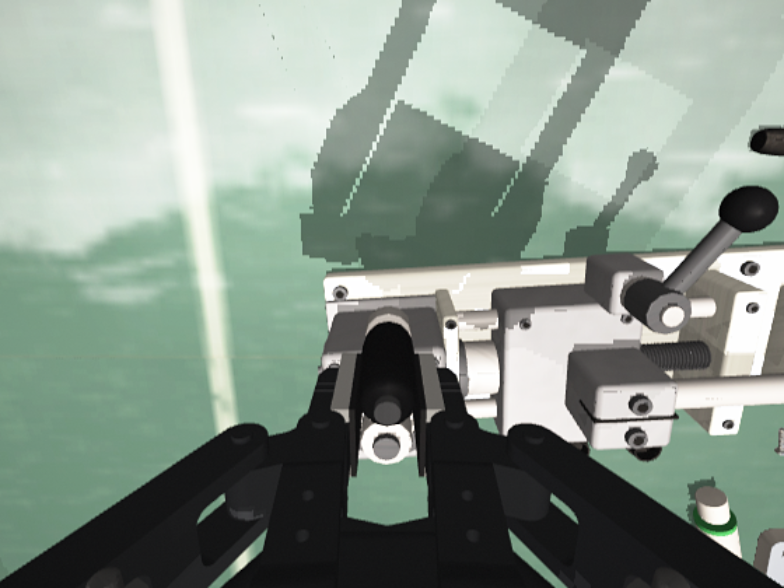

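>>> servo_tool(commands=[0, 0, 0, 0, 0, 0, 0.42, 0, 0, 0, 0, 0, 0, 0.42, 0, 0, 0, 0, 0, 0, 0.42])

```text
t: 4.4
tool_pos: [0.497, -0.1556, 0.1225]
tool_rot: [-1.578, -0.011, -0.01]
contact_force: [0.0, 0.5, -0.3]
opening: 0.036
```

```bash
python3 st.py
```

```text
t 4.4 p [ 0.497  -0.1556  0.1225] fix [0.0068 0.0004 0.0137] F [ 0.01  0.53 -0.35] q [-0.45 -0.12  1.96 -0.    1.28 -2.02] 0.03603797558884617
ang deg -179.2831182289085 r 0.04402925749895739
```

>>> servo_tool(commands=[0.006, 0, 0.014, -0.5, 1.1, 0.1, 0.42, 0, 0, 0, 0, 0, 0, 0.42])

```text
t: 4.6
tool_pos: [0.4916, -0.1546, 0.1105]
tool_rot: [-1.571, 0.001, 0.002]
contact_force: [-0.1, 0.1, -0.2]
opening: 0.036
```

```bash
python3 st.py
```

```text
t 4.6 p [ 0.4916 -0.1546  0.1105] fix [ 0.0005  0.0004 -0.0015] F [-0.08  0.14 -0.24] q [-0.45 -0.1   1.97 -0.    1.27 -2.02] 0.03595165943574983
ang deg 179.53251206287686 r 0.04938939065189725
```

>>> servo_tool(commands=[0, 0, 0, 0, 0, 0, 0, 0, 0, 0, 0, 0, 0, 0, 0, 0, 0, 0, 0, 0, 0, 0, 0, 0, 0, 0, 0, 0], grip_force=60)

```text
t: 5.0
tool_pos: [0.4913, -0.1545, 0.1102]
tool_rot: [-1.571, 0.002, 0.002]
contact_force: [-0.3, 0.2, -0.1]
opening: 0.0177
```

```bash
python3 st.py
```

```text
t 5.0 p [ 0.4913 -0.1545  0.1102] fix [ 0.      0.0004 -0.0027] F [-0.29  0.22 -0.07] q [-0.45 -0.1   1.97 -0.    1.27 -2.02] 0.017659361948925596
ang deg 179.45152024800643 r 0.04970310292820811
```

```bash
cat > plan.py <<'E'
# plan.py step_deg n [ang0] : prints (dx,dz) cm rows; uses axis from axis.npy if any
import sys,os
from station import monitor
import numpy as np
from scipy.spatial.transform import Rotation as R
o=monitor.get_obs();p=o["tool_pos"];M=R.from_rotvec(o["tool_rot"]).as_matrix()
Rt=np.array([[1,0,0],[0,0,1],[0,-1,0.]])
c,r=(np.array([.541,-.155]),.0497)
if os.path.exists("axis.npy"): a=np.load("axis.npy");c=a[:2];r=a[2]
v=p[:2]-c;th=np.arctan2(v[1],v[0])
F=o["contact_force"];tg=np.array([-np.sin(th),np.cos(th)])
print("t %.2f ang %.2f r %.2fmm z %.4f F %s Ftan %.2f Frad %.2f"%(o["t"],np.degrees(th)%360,1e3*np.hypot(*v),p[2],F.round(1),F[:2]@tg,F[:2]@v/np.hypot(*v)),"fix",R.from_matrix(M.T@Rt).as_rotvec().round(4))
open("log.txt","a").write(" ".join(map(str,[o["t"],*p,*F]))+"\n")
if len(sys.argv)>2:
    st=np.radians(float(sys.argv[1]));n=int(sys.argv[2])
    q=p[:2];dz=100*(p[2]-.110)
    for i in range(n):
        th+=st;g=c+r*np.array([np.cos(th),np.sin(th)])
        d=(g-q)*100;q=g;print("(%.2f,%.2f,%.2f)"%(d[0],dz if i==0 else 0,d[1]),end=" ")
    print()
E
python3 plan.py 9 10
```

```text
t 5.00 ang 179.45 r 49.70mm z 0.1102 F [-0.3  0.2 -0.1] Ftan -0.21 Frad 0.29 fix [ 0.      0.0004 -0.0027]
(0.05,0.02,-0.78) (0.17,0.00,-0.76) (0.29,0.00,-0.72) (0.40,0.00,-0.67) (0.50,0.00,-0.60) (0.59,0.00,-0.51) (0.66,0.00,-0.41) (0.72,0.00,-0.31) (0.76,0.00,-0.19) (0.78,0.00,-0.07)
```

>>> servo_tool(commands=[0, 0, -0.003, 0.05, 0, -0.78, 0, 0, 0, 0, 0.17, 0, -0.76, 0, 0, 0, 0, 0.29, 0, -0.72, 0, 0, 0, 0, 0.4, 0, -0.67, 0])

```text
t: 5.4
tool_pos: [0.5001, -0.1845, 0.11]
tool_rot: [-1.568, 0.0, 0.002]
contact_force: [0.0, 3.0, 1.3]
opening: 0.0178
```

```bash
python3 plan.py 9 6
```

```text
t 5.40 ang 215.76 r 50.47mm z 0.1100 F [0.  3.  1.3] Ftan -2.44 Frad -1.76 fix [-0.0027  0.0012 -0.0015]
(0.57,0.00,-0.55) (0.59,0.00,-0.51) (0.66,0.00,-0.41) (0.72,0.00,-0.30) (0.76,0.00,-0.19) (0.78,0.00,-0.06)
```

>>> servo_tool(commands=[0, 0, 0, 0.57, 0, -0.55, 0, 0, 0, 0, 0.59, 0, -0.51, 0, 0, 0, 0, 0.66, 0, -0.41, 0, 0, 0, 0, 0.72, 0, -0.3, 0, 0, 0, 0, 0.76, 0, -0.19, 0, 0, 0, 0, 0.78, 0, -0.06, 0])

```text
t: 6.0
tool_pos: [0.5444, -0.2063, 0.1097]
tool_rot: [-1.564, 0.002, 0.001]
contact_force: [-2.5, 5.4, 3.7]
opening: 0.0181
```

```bash
python3 plan.py 9 6
```

```text
t 6.00 ang 273.80 r 51.39mm z 0.1097 F [-2.5  5.4  3.7] Ftan -2.10 Frad -5.56 fix [-0.0068 -0.0006 -0.0023]
(0.76,-0.03,0.28) (0.74,0.00,0.23) (0.70,0.00,0.35) (0.64,0.00,0.45) (0.56,0.00,0.54) (0.47,0.00,0.63)
```

```bash
python3 -c "
import numpy as np;np.save('axis.npy',[.5413,-.1558,.0500])";python3 plan.py 9 6
```

```text
t 6.00 ang 273.52 r 50.57mm z 0.1097 F [-2.5  5.4  3.7] Ftan -2.13 Frad -5.55 fix [-0.0068 -0.0006 -0.0023]
(0.77,-0.03,0.17) (0.75,0.00,0.23) (0.71,0.00,0.34) (0.64,0.00,0.45) (0.56,0.00,0.55) (0.47,0.00,0.63)
```

>>> servo_tool(commands=[-0.007, 0, -0.002, 0.77, 0, 0.17, 0, 0, 0, 0, 0.75, 0, 0.23, 0, 0, 0, 0, 0.71, 0, 0.34, 0, 0, 0, 0, 0.64, 0, 0.45, 0, 0, 0, 0, 0.56, 0, 0.55, 0, 0, 0, 0, 0.47, 0, 0.63, 0])

```text
t: 6.6
tool_pos: [0.5849, -0.1814, 0.1097]
tool_rot: [-1.573, 0.006, 0.007]
contact_force: [-5.8, 2.1, 4.3]
opening: 0.0182
```

```bash
python3 plan.py 9 6
```

```text
t 6.60 ang 329.56 r 50.61mm z 0.1097 F [-5.8  2.1  4.3] Ftan -1.16 Frad -6.08 fix [ 0.0024  0.0006 -0.0081]
(0.29,-0.03,0.74) (0.23,0.00,0.75) (0.11,0.00,0.78) (-0.01,0.00,0.78) (-0.14,0.00,0.77) (-0.26,0.00,0.74)
```

```bash
python3 -c "
import numpy as np;np.save('axis.npy',[.5408,-.1554,.0497])";python3 plan.py 9 6
```

```text
t 6.60 ang 329.46 r 51.24mm z 0.1097 F [-5.8  2.1  4.3] Ftan -1.17 Frad -6.08 fix [ 0.0024  0.0006 -0.0081]
(0.21,-0.03,0.78) (0.23,0.00,0.75) (0.11,0.00,0.77) (-0.01,0.00,0.78) (-0.13,0.00,0.77) (-0.25,0.00,0.74)
```

>>> servo_tool(commands=[0.002, 0, -0.008, 0.21, 0, 0.78, 0, 0, 0, 0, 0.23, 0, 0.75, 0, 0, 0, 0, 0.11, 0, 0.77, 0, 0, 0, 0, -0.01, 0, 0.78, 0, 0, 0, 0, -0.13, 0, 0.77, 0])

```text
t: 7.1
tool_pos: [0.5901, -0.1435, 0.11]
tool_rot: [-1.58, -0.001, 0.0]
contact_force: [-3.7, -2.7, 2.2]
opening: 0.0182
```

```bash
python3 plan.py 5 4
```

```text
t 7.10 ang 13.56 r 50.68mm z 0.1100 F [-3.7 -2.7  2.2] Ftan -1.72 Frad -4.24 fix [0.0089 0.001  0.0008]
(-0.22,-0.00,0.39) (-0.16,0.00,0.40) (-0.19,0.00,0.39) (-0.22,0.00,0.37)
```

>>> servo_tool(commands=[0.008, 0, 0, -0.22, 0, 0.39, 0, 0, 0, 0, -0.16, 0, 0.4, 0, 0, 0, 0, -0.19, 0, 0.39, 0, 0, 0, 0, -0.22, 0, 0.37, 0])

```text
t: 7.5
tool_pos: [0.5825, -0.1273, 0.1102]
tool_rot: [-1.574, -0.005, -0.002]
contact_force: [-1.0, -3.1, 1.6]
opening: 0.018
```

```bash
python3 plan.py 5 4
```

```text
t 7.50 ang 33.99 r 50.29mm z 0.1102 F [-1.  -3.1  1.6] Ftan -2.01 Frad -2.56 fix [0.0032 0.0015 0.0045]
(-0.31,0.02,0.32) (-0.29,0.00,0.32) (-0.31,0.00,0.30) (-0.34,0.00,0.27)
```

>>> servo_tool(commands=[0.003, 0, 0.004, -0.31, 0, 0.32, 0, 0, 0, 0, -0.29, 0, 0.32, 0, 0, 0, 0, -0.31, 0, 0.3, 0, 0, 0, 0, -0.34, 0, 0.27, 0])

```text
t: 7.9
tool_pos: [0.5699, -0.1148, 0.1102]
tool_rot: [-1.572, -0.003, -0.002]
contact_force: [-1.0, -4.3, 0.1]
opening: 0.0182
```

```bash
python3 plan.py 5 4
```

```text
t 7.90 ang 54.42 r 49.98mm z 0.1102 F [-1.  -4.3  0.1] Ftan -1.70 Frad -4.08 fix [0.0012 0.0012 0.0031]
(-0.38,0.02,0.21) (-0.38,0.00,0.20) (-0.40,0.00,0.17) (-0.41,0.00,0.13)
```

>>> servo_tool(commands=[0.001, 0, 0.003, -0.38, 0, 0.21, 0, 0, 0, 0, -0.38, 0, 0.2, 0, 0, 0, 0, -0.4, 0, 0.17, 0, 0, 0, 0, -0.41, 0, 0.13, 0])

```text
t: 8.3
tool_pos: [0.5535, -0.1073, 0.1102]
tool_rot: [-1.572, -0.003, -0.001]
contact_force: [1.5, -4.1, -0.9]
opening: 0.0187
```

```bash
python3 plan.py 5 4
```

```text
t 8.30 ang 75.17 r 49.78mm z 0.1102 F [ 1.5 -4.1 -0.9] Ftan -2.50 Frad -3.55 fix [0.0011 0.0013 0.0022]
(-0.43,0.02,0.09) (-0.43,0.00,0.06) (-0.43,0.00,0.02) (-0.43,0.00,-0.02)
```

>>> servo_tool(commands=[0.001, 0, 0.002, -0.43, 0, 0.06, 0, 0, 0, 0, -0.43, 0, 0.05, 0, 0, 0, 0, -0.43, 0, 0.01, 0, 0, 0, 0, -0.43, 0, -0.02, 0])

```text
t: 8.7
tool_pos: [0.5357, -0.1061, 0.1102]
tool_rot: [-1.571, -0.003, -0.001]
contact_force: [2.4, -4.4, -3.0]
opening: 0.0183
```

```bash
python3 plan.py 5 4
```

```text
t 8.70 ang 95.94 r 49.56mm z 0.1102 F [ 2.4 -4.4 -3. ] Ftan -1.98 Frad -4.60 fix [0.0001 0.0011 0.0028]
(-0.43,0.02,-0.05) (-0.42,0.00,-0.10) (-0.41,0.00,-0.14) (-0.40,0.00,-0.17)
```

>>> servo_tool(commands=[0, 0, 0.002, -0.43, 0, -0.08, 0, 0, 0, 0, -0.42, 0, -0.11, 0, 0, 0, 0, -0.41, 0, -0.14, 0, 0, 0, 0, -0.4, 0, -0.17, 0])

```text
t: 9.1
tool_pos: [0.5186, -0.1112, 0.1102]
tool_rot: [-1.57, -0.004, -0.002]
contact_force: [3.7, -3.3, -3.7]
opening: 0.0183
```

```bash
python3 -c "
import numpy as np;np.save('axis.npy',[.5408,-.1557,.0497])"; python3 plan.py 5 4
```

```text
t 9.10 ang 116.55 r 49.77mm z 0.1102 F [ 3.7 -3.3 -3.7] Ftan -1.79 Frad -4.59 fix [-0.0005  0.001   0.0038]
(-0.38,0.02,-0.22) (-0.36,0.00,-0.24) (-0.34,0.00,-0.27) (-0.31,0.00,-0.30)
```

>>> servo_tool(commands=[0, 0, 0.003, -0.38, 0, -0.23, 0, 0, 0, 0, -0.35, 0, -0.25, 0, 0, 0, 0, -0.33, 0, -0.28, 0, 0, 0, 0, -0.3, 0, -0.31, 0])

```text
t: 9.5
tool_pos: [0.5047, -0.1216, 0.1101]
tool_rot: [-1.568, -0.004, -0.002]
contact_force: [4.6, -1.2, -1.9]
opening: 0.0182
```

```bash
python3 plan.py 5 4
```

```text
t 9.50 ang 136.60 r 49.67mm z 0.1101 F [ 4.6 -1.2 -1.9] Ftan -2.31 Frad -4.16 fix [-0.0029  0.0009  0.0039]
(-0.29,0.01,-0.33) (-0.25,0.00,-0.35) (-0.22,0.00,-0.37) (-0.19,0.00,-0.39)
```

>>> servo_tool(commands=[-0.003, 0, 0.004, -0.28, 0, -0.34, 0, 0, 0, 0, -0.24, 0, -0.36, 0, 0, 0, 0, -0.21, 0, -0.37, 0, 0, 0, 0, -0.18, 0, -0.39, 0])

```text
t: 9.9
tool_pos: [0.4952, -0.1359, 0.1101]
tool_rot: [-1.568, -0.001, -0.0]
contact_force: [4.3, -0.6, -3.0]
opening: 0.0182
```

```bash
python3 plan.py 5 4
```

```text
t 9.90 ang 156.57 r 49.68mm z 0.1101 F [ 4.3 -0.6 -3. ] Ftan -1.17 Frad -4.18 fix [-0.003   0.0009  0.001 ]
(-0.16,0.01,-0.40) (-0.12,0.00,-0.42) (-0.08,0.00,-0.43) (-0.04,0.00,-0.43)
```

>>> servo_tool(commands=[-0.003, 0, 0.001, -0.15, 0, -0.4, 0, 0, 0, 0, -0.11, 0, -0.42, 0, 0, 0, 0, -0.07, 0, -0.43, 0, 0, 0, 0, -0.03, 0, -0.43, 0])

```text
t: 10.3
tool_pos: [0.4911, -0.1528, 0.11]
tool_rot: [-1.568, -0.0, 0.001]
contact_force: [3.9, 2.5, -1.1]
opening: 0.0177
```

```bash
python3 plan.py 5 4
```

```text
t 10.30 ang 176.68 r 49.74mm z 0.1100 F [ 3.9  2.5 -1.1] Ftan -2.69 Frad -3.77 fix [-0.0032  0.0007 -0.0004]
(-0.00,0.00,-0.43) (0.03,0.00,-0.43) (0.07,0.00,-0.43) (0.11,0.00,-0.42)
```

>>> servo_tool(commands=[-0.003, 0, 0, 0.03, 0, -0.43, 0, 0, 0, 0, 0.03, 0, -0.43, 0, 0, 0, 0, 0.07, 0, -0.43, 0, 0, 0, 0, 0.11, 0, -0.42, 0])

```text
t: 10.7
tool_pos: [0.4931, -0.1702, 0.11]
tool_rot: [-1.568, 0.001, 0.002]
contact_force: [3.4, 2.7, -0.1]
opening: 0.0183
```

```bash
python3 plan.py 5 4
```

```text
t 10.70 ang 196.96 r 49.86mm z 0.1100 F [ 3.4  2.7 -0.1] Ftan -1.56 Frad -4.04 fix [-0.0031  0.0007 -0.0023]
(0.16,0.00,-0.40) (0.18,0.00,-0.39) (0.21,0.00,-0.38) (0.25,0.00,-0.36)
```

>>> servo_tool(commands=[-0.003, 0, -0.002, 0.17, 0, -0.4, 0, 0, 0, 0, 0.18, 0, -0.39, 0, 0, 0, 0, 0.22, 0, -0.37, 0, 0, 0, 0, 0.26, 0, -0.35, 0])

```text
t: 11.1
tool_pos: [0.5011, -0.1862, 0.11]
tool_rot: [-1.569, 0.002, 0.003]
contact_force: [1.0, 3.5, 1.6]
opening: 0.0182
```

```bash
python3 plan.py 5 4
```

```text
t 11.10 ang 217.52 r 50.01mm z 0.1100 F [1.  3.5 1.6] Ftan -2.17 Frad -2.92 fix [-0.0016  0.0006 -0.0031]
(0.30,0.00,-0.31) (0.31,0.00,-0.31) (0.33,0.00,-0.28) (0.36,0.00,-0.25)
```

>>> servo_tool(commands=[-0.002, 0, -0.003, 0.31, 0, -0.3, 0, 0, 0, 0, 0.31, 0, -0.3, 0, 0, 0, 0, 0.33, 0, -0.28, 0, 0, 0, 0, 0.36, 0, -0.24, 0])

```text
t: 11.5
tool_pos: [0.514, -0.1981, 0.1099]
tool_rot: [-1.57, 0.003, 0.004]
contact_force: [-2.1, 4.8, 4.5]
opening: 0.0182
```

```bash
python3 plan.py 5 4
```

```text
t 11.50 ang 237.77 r 50.16mm z 0.1099 F [-2.1  4.8  4.5] Ftan -4.39 Frad -2.95 fix [-0.0007  0.0006 -0.0039]
(0.40,-0.01,-0.18) (0.39,0.00,-0.18) (0.41,0.00,-0.15) (0.42,0.00,-0.11)
```

>>> servo_tool(commands=[0, 0, -0.004, 0.39, 0, -0.19, 0])

```text
t: 11.6
tool_pos: [0.5174, -0.2001, 0.1098]
tool_rot: [-1.57, 0.001, 0.003]
contact_force: [-5.1, 3.2, 5.3]
opening: 0.0185
```

```bash
python3 plan.py 3 2
```

```text
t 11.60 ang 242.21 r 50.19mm z 0.1098 F [-5.1  3.2  5.3] Ftan -5.99 Frad -0.47 fix [-0.0013  0.0008 -0.0026]
(0.26,-0.02,-0.07) (0.24,0.00,-0.10)
```

>>> servo_tool(commands=[0, 0, -0.002, 0.25, 0, -0.09, 0])

```text
t: 11.7
tool_pos: [0.5191, -0.201, 0.1097]
tool_rot: [-1.569, 0.002, 0.004]
contact_force: [-6.1, 3.6, 7.3]
opening: 0.0182
```

```bash
python3 plan.py 3 2
```

```text
t 11.70 ang 244.36 r 50.22mm z 0.1097 F [-6.1  3.6  7.3] Ftan -7.06 Frad -0.58 fix [-0.0021  0.001  -0.0041]
(0.26,-0.03,-0.06) (0.24,0.00,-0.09)
```

>>> servo_tool(commands=[0, 0, 0, 0, 0, 0, 0])

```text
t: 11.8
tool_pos: [0.5184, -0.2008, 0.1097]
tool_rot: [-1.567, 0.005, 0.006]
contact_force: [-4.2, 5.5, 6.6]
opening: 0.0181
```

```bash
python3 plan.py 3 2
```

```text
t 11.80 ang 243.59 r 50.34mm z 0.1097 F [-4.2  5.5  6.6] Ftan -6.23 Frad -3.04 fix [-0.0033  0.001  -0.007 ]
(0.26,-0.03,-0.05) (0.24,0.00,-0.10)
```

>>> servo_tool(commands=[0, 0, 0, 0, 0, 0, 0])

```text
t: 11.9
tool_pos: [0.5178, -0.2004, 0.1098]
tool_rot: [-1.566, 0.007, 0.008]
contact_force: [-4.0, 4.8, 5.2]
opening: 0.0181
```

```bash
python3 plan.py 3 2
```

```text
t 11.90 ang 242.80 r 50.28mm z 0.1098 F [-4.   4.8  5.2] Ftan -5.75 Frad -2.40 fix [-0.0047  0.0011 -0.0095]
(0.26,-0.02,-0.06) (0.24,0.00,-0.10)
```

>>> servo_tool(commands=[-0.005, 0, -0.01, 0.28, 0, -0.08, 0, 0, 0, 0, 0.26, 0, -0.08, 0])

```text
t: 12.1
tool_pos: [0.5209, -0.2018, 0.1098]
tool_rot: [-1.57, 0.004, 0.007]
contact_force: [-7.1, 4.5, 6.7]
opening: 0.0185
```

```bash
python3 plan.py -3 3
```

```text
t 12.10 ang 246.67 r 50.23mm z 0.1098 F [-7.1  4.5  6.7] Ftan -8.27 Frad -1.37 fix [-0.0008  0.0017 -0.0072]
(-0.22,-0.02,0.16) (-0.23,0.00,0.12) (-0.22,0.00,0.13)
```

```bash
python3 - <<'E'
import numpy as np
from scipy.optimize import least_squares
L=np.loadtxt("log.txt");L=L[L[:,0]>5.2]
p=L[:,1:3];F=L[:,4:6]
# p = c + r*u + F_rad/k outward
def f(x):
    c=x[:2];v=p-c;r=np.hypot(*v.T);fr=(F*v).sum(1)/r
    return (r-.05+fr*x[2])*1e3
for sub in (slice(None),):
    s=least_squares(f,[.541,-.1555,1e-4]);print(s.x,np.sqrt((s.fun**2).mean()),s.fun.round(2))
E
python3 plan.py -9 10
```

```text
[ 5.41321937e-01 -1.56068408e-01  6.88793850e-05] 0.0491438180714939 [-0.   -0.08 -0.08  0.04  0.04  0.04  0.06 -0.06  0.05 -0.04  0.02  0.02
  0.02  0.03 -0.02  0.   -0.07  0.08  0.09  0.04  0.04  0.01]
t 12.10 ang 246.67 r 50.23mm z 0.1098 F [-7.1  4.5  6.7] Ftan -8.27 Frad -1.37 fix [-0.0008  0.0017 -0.0072]
(-0.67,-0.02,0.41) (-0.62,0.00,0.47) (-0.54,0.00,0.56) (-0.45,0.00,0.64) (-0.34,0.00,0.70) (-0.23,0.00,0.75) (-0.11,0.00,0.77) (0.01,0.00,0.78) (0.13,0.00,0.77) (0.25,0.00,0.74)
```

```bash
python3 - <<'E'
import numpy as np
np.save('axis.npy',[.54132,-.15607,.0500])
L=np.loadtxt("log.txt");L=L[L[:,0]>5.2]
c=np.array([.54132,-.15607])
for l in L:
    F=l[4:6];v=l[1:3]-c+F*6.9e-5;th=np.arctan2(v[1],v[0]);ft=F@[-np.sin(th),np.cos(th)]
    print("%.2f ang %.2f Ft %.2f disc %.2f"%(l[0],np.degrees(th)%360,ft,(np.degrees(th+ft/26))%360))
E
python3 plan.py -9 10
```

```text
5.40 ang 214.36 Ft -2.48 disc 208.90
6.00 ang 273.35 Ft -2.14 disc 268.63
6.00 ang 273.35 Ft -2.14 disc 268.63
6.60 ang 329.73 Ft -1.14 disc 327.21
6.60 ang 329.73 Ft -1.14 disc 327.21
7.10 ang 14.31 Ft -1.66 disc 10.65
7.50 ang 34.80 Ft -1.97 disc 30.45
7.90 ang 55.21 Ft -1.64 disc 51.59
8.30 ang 75.75 Ft -2.46 disc 70.33
8.70 ang 96.29 Ft -1.95 disc 91.98
9.10 ang 116.75 Ft -1.78 disc 112.84
9.50 ang 136.51 Ft -2.32 disc 131.40
9.90 ang 156.32 Ft -1.19 disc 153.71
10.30 ang 176.08 Ft -2.73 disc 170.07
10.70 ang 196.26 Ft -1.61 disc 192.72
11.10 ang 216.65 Ft -2.21 disc 211.77
11.50 ang 236.69 Ft -4.44 disc 226.90
11.60 ang 241.01 Ft -6.00 disc 227.79
11.70 ang 243.09 Ft -7.07 disc 227.50
11.80 ang 242.38 Ft -6.29 disc 228.51
11.90 ang 241.62 Ft -5.80 disc 228.83
12.10 ang 245.30 Ft -8.30 disc 227.02
12.10 ang 245.30 Ft -8.30 disc 227.02
t 12.10 ang 245.96 r 50.10mm z 0.1098 F [-7.1  4.5  6.7] Ftan -8.28 Frad -1.26 fix [-0.0008  0.0017 -0.0072]
(-0.69,-0.02,0.38) (-0.62,0.00,0.48) (-0.54,0.00,0.57) (-0.44,0.00,0.65) (-0.34,0.00,0.71) (-0.22,0.00,0.75) (-0.10,0.00,0.78) (0.02,0.00,0.78) (0.14,0.00,0.77) (0.26,0.00,0.74)
```

>>> servo_tool(commands=[0, 0, -0.007, -0.69, 0, 0.38, 0, 0, 0, 0, -0.62, 0, 0.48, 0, 0, 0, 0, -0.54, 0, 0.57, 0, 0, 0, 0, -0.44, 0, 0.65, 0, 0, 0, 0, -0.34, 0, 0.71, 0, 0, 0, 0, -0.22, 0, 0.75, 0, 0, 0, 0, -0.1, 0, 0.78, 0, 0, 0, 0, 0.02, 0, 0.78, 0, 0, 0, 0, 0.14, 0, 0.77, 0, 0, 0, 0, 0.26, 0, 0.74, 0])

```text
t: 13.1
tool_pos: [0.4954, -0.1352, 0.1098]
tool_rot: [-1.582, -0.007, -0.005]
contact_force: [2.9, -3.8, -2.1]
opening: 0.0183
```

```bash
python3 plan.py -9 12
```

```text
t 13.10 ang 155.56 r 50.44mm z 0.1098 F [ 2.9 -3.8 -2.1] Ftan 2.24 Frad -4.24 fix [0.0108 0.001  0.0076]
(0.42,-0.02,0.67) (0.48,0.00,0.62) (0.57,0.00,0.54) (0.65,0.00,0.44) (0.71,0.00,0.33) (0.75,0.00,0.22) (0.78,0.00,0.10) (0.78,0.00,-0.03) (0.77,0.00,-0.15) (0.74,0.00,-0.27) (0.69,0.00,-0.38) (0.62,0.00,-0.48)
```

>>> servo_tool(commands=[0.011, 0, 0.008, 0.43, 0, 0.66, 0, 0, 0, 0, 0.48, 0, 0.62, 0, 0, 0, 0, 0.57, 0, 0.54, 0, 0, 0, 0, 0.65, 0, 0.43, 0, 0, 0, 0, 0.71, 0, 0.32, 0, 0, 0, 0, 0.75, 0, 0.21, 0, 0, 0, 0, 0.78, 0, 0.09, 0, 0, 0, 0, 0.78, 0, -0.04, 0, 0, 0, 0, 0.77, 0, -0.16, 0, 0, 0, 0, 0.73, 0, -0.28, 0, 0, 0, 0, 0.68, 0, -0.39, 0, 0, 0, 0, 0.61, 0, -0.49, 0])

```text
t: 14.3
tool_pos: [0.5762, -0.1194, 0.1094]
tool_rot: [-1.576, 0.014, 0.019]
contact_force: [-5.4, -2.4, 4.1]
opening: 0.0185
```

```bash
python3 plan.py -9 12
```

```text
t 14.30 ang 46.43 r 50.66mm z 0.1094 F [-5.4 -2.4  4.1] Ftan 2.23 Frad -5.43 fix [ 0.005   0.0031 -0.0213]
(0.48,-0.06,-0.63) (0.43,0.00,-0.66) (0.32,0.00,-0.72) (0.20,0.00,-0.76) (0.08,0.00,-0.78) (-0.04,0.00,-0.78) (-0.16,0.00,-0.77) (-0.28,0.00,-0.73) (-0.39,0.00,-0.68) (-0.49,0.00,-0.61) (-0.58,0.00,-0.52) (-0.66,0.00,-0.43)
```

Orientation drifts a little; I correct it each call.

>>> servo_tool(commands=[0.005, 0.003, -0.021, 0.46, 0, -0.65, 0, 0, 0, 0, 0.42, 0, -0.66, 0, 0, 0, 0, 0.31, 0, -0.72, 0, 0, 0, 0, 0.19, 0, -0.76, 0, 0, 0, 0, 0.07, 0, -0.78, 0, 0, 0, 0, -0.05, 0, -0.78, 0, 0, 0, 0, -0.17, 0, -0.76, 0, 0, 0, 0, -0.29, 0, -0.72, 0, 0, 0, 0, -0.4, 0, -0.67, 0, 0, 0, 0, -0.5, 0, -0.6, 0])

```text
t: 15.3
tool_pos: [0.5785, -0.1898, 0.1098]
tool_rot: [-1.558, 0.001, 0.002]
contact_force: [0.9, 2.7, 2.6]
opening: 0.0177
```

```bash
python3 plan.py -9 12
```

```text
t 15.30 ang 317.75 r 50.18mm z 0.1098 F [0.9 2.7 2.6] Ftan 2.58 Frad -1.10 fix [-0.0128  0.0008 -0.0019]
(-0.58,-0.02,-0.53) (-0.65,0.00,-0.44) (-0.71,0.00,-0.33) (-0.75,0.00,-0.22) (-0.78,0.00,-0.10) (-0.78,0.00,0.02) (-0.77,0.00,0.15) (-0.74,0.00,0.27) (-0.69,0.00,0.38) (-0.62,0.00,0.48) (-0.54,0.00,0.57) (-0.44,0.00,0.65)
```

>>> servo_tool(commands=[-0.013, 0, -0.002, -0.58, 0, -0.53, 0, 0, 0, 0, -0.65, 0, -0.43, 0, 0, 0, 0, -0.71, 0, -0.32, 0, 0, 0, 0, -0.75, 0, -0.21, 0, 0, 0, 0, -0.78, 0, -0.09, 0, 0, 0, 0, -0.78, 0, 0.03, 0, 0, 0, 0, -0.77, 0, 0.15, 0, 0, 0, 0, -0.73, 0, 0.28, 0, 0, 0, 0, -0.68, 0, 0.39, 0, 0, 0, 0, -0.61, 0, 0.48, 0])

```text
t: 16.3
tool_pos: [0.5052, -0.1913, 0.1096]
tool_rot: [-1.568, -0.009, -0.011]
contact_force: [7.0, 3.8, -1.0]
opening: 0.0179
```

```bash
python3 plan.py -9 12
```

```text
t 16.30 ang 224.27 r 50.51mm z 0.1096 F [ 7.   3.8 -1. ] Ftan 2.16 Frad -7.71 fix [-0.0032 -0.0011  0.0124]
(-0.47,-0.04,0.64) (-0.40,0.00,0.67) (-0.29,0.00,0.73) (-0.17,0.00,0.77) (-0.05,0.00,0.78) (0.07,0.00,0.78) (0.19,0.00,0.76) (0.31,0.00,0.72) (0.42,0.00,0.66) (0.52,0.00,0.59) (0.60,0.00,0.50) (0.67,0.00,0.40)
```

>>> servo_tool(commands=[-0.003, 0, 0.012, -0.44, 0, 0.66, 0, 0, 0, 0, -0.39, 0, 0.67, 0, 0, 0, 0, -0.28, 0, 0.73, 0, 0, 0, 0, -0.16, 0, 0.77, 0, 0, 0, 0, -0.04, 0, 0.78, 0, 0, 0, 0, 0.08, 0, 0.78, 0, 0, 0, 0, 0.2, 0, 0.76, 0, 0, 0, 0, 0.32, 0, 0.71, 0, 0, 0, 0, 0.43, 0, 0.65, 0, 0, 0, 0, 0.52, 0, 0.58, 0, 0, 0, 0, 0.6, 0, 0.49, 0, 0, 0, 0, 0.67, 0, 0.39, 0])

```text
t: 17.5
tool_pos: [0.5198, -0.1103, 0.1096]
tool_rot: [-1.585, 0.001, 0.0]
contact_force: [-0.1, -5.0, 3.6]
opening: 0.0182
```

```bash
python3 plan.py -9 12
```

```text
t 17.50 ang 115.20 r 50.58mm z 0.1096 F [-0.1 -5.   3.6] Ftan 2.24 Frad -4.52 fix [ 0.0139 -0.0005 -0.0007]
(0.76,-0.04,0.22) (0.77,0.00,0.16) (0.78,0.00,0.04) (0.78,0.00,-0.09) (0.76,0.00,-0.21) (0.72,0.00,-0.32) (0.66,0.00,-0.43) (0.58,0.00,-0.53) (0.49,0.00,-0.61) (0.39,0.00,-0.68) (0.28,0.00,-0.73) (0.16,0.00,-0.77)
```

>>> servo_tool(commands=[0.014, 0, -0.001, 0.76, 0, 0.2, 0, 0, 0, 0, 0.77, 0, 0.15, 0, 0, 0, 0, 0.78, 0, 0.03, 0, 0, 0, 0, 0.77, 0, -0.1, 0, 0, 0, 0, 0.75, 0, -0.22, 0, 0, 0, 0, 0.71, 0, -0.33, 0, 0, 0, 0, 0.65, 0, -0.44, 0, 0, 0, 0, 0.57, 0, -0.54, 0, 0, 0, 0, 0.48, 0, -0.62, 0, 0, 0, 0, 0.38, 0, -0.68, 0, 0, 0, 0, 0.27, 0, -0.73, 0, 0, 0, 0, 0.15, 0, -0.77, 0])

```text
t: 18.7
tool_pos: [0.5917, -0.1501, 0.1092]
tool_rot: [-1.561, 0.016, 0.017]
contact_force: [-5.2, 1.3, 6.8]
opening: 0.0182
```

```bash
python3 plan.py -9 12
```

```text
t 18.70 ang 6.76 r 50.70mm z 0.1092 F [-5.2  1.3  6.8] Ftan 1.95 Frad -5.00 fix [-0.0098  0.0008 -0.0212]
(-0.04,-0.08,-0.79) (-0.09,0.00,-0.78) (-0.21,0.00,-0.76) (-0.33,0.00,-0.71) (-0.44,0.00,-0.65) (-0.53,0.00,-0.58) (-0.62,0.00,-0.49) (-0.68,0.00,-0.38) (-0.74,0.00,-0.27) (-0.77,0.00,-0.15) (-0.78,0.00,-0.03) (-0.78,0.00,0.09)
```

>>> servo_tool(commands=[-0.01, 0.001, -0.021, -0.06, -0.08, -0.79, 0, 0, 0, 0, -0.1, 0, -0.78, 0, 0, 0, 0, -0.22, 0, -0.75, 0, 0, 0, 0, -0.34, 0, -0.7, 0, 0, 0, 0, -0.45, 0, -0.64, 0, 0, 0, 0, -0.54, 0, -0.57, 0, 0, 0, 0, -0.62, 0, -0.48, 0, 0, 0, 0, -0.69, 0, -0.37, 0, 0, 0, 0, -0.74, 0, -0.26, 0, 0, 0, 0, -0.77, 0, -0.14, 0, 0, 0, 0, -0.78, 0, -0.02, 0, 0, 0, 0, -0.78, 0, 0.1, 0])

```text
t: 19.9
tool_pos: [0.5316, -0.2052, 0.1097]
tool_rot: [-1.562, -0.006, -0.01]
contact_force: [1.6, -0.6, 2.9]
opening: 0.0182
```

```bash
python3 plan.py -9 12
```

```text
t 19.90 ang 258.87 r 50.11mm z 0.1097 F [ 1.6 -0.6  2.9] Ftan 1.64 Frad 0.27 fix [-0.009  -0.0026  0.0099]
(-0.75,-0.03,0.22) (-0.71,0.00,0.33) (-0.65,0.00,0.43) (-0.58,0.00,0.53) (-0.49,0.00,0.62) (-0.38,0.00,0.68) (-0.27,0.00,0.74) (-0.15,0.00,0.77) (-0.03,0.00,0.78) (0.09,0.00,0.78) (0.21,0.00,0.76) (0.33,0.00,0.71)
```

>>> servo_tool(commands=[-0.009, -0.003, 0.01, -0.75, 0, 0.22, 0, 0, 0, 0, -0.71, 0, 0.33, 0, 0, 0, 0, -0.65, 0, 0.44, 0, 0, 0, 0, -0.57, 0, 0.54, 0, 0, 0, 0, -0.48, 0, 0.62, 0, 0, 0, 0, -0.37, 0, 0.68, 0, 0, 0, 0, -0.26, 0, 0.74, 0, 0, 0, 0, -0.14, 0, 0.77, 0, 0, 0, 0, -0.02, 0, 0.78, 0, 0, 0, 0, 0.1, 0, 0.78, 0, 0, 0, 0, 0.22, 0, 0.75, 0, 0, 0, 0, 0.34, 0, 0.7, 0])

```text
t: 21.1
tool_pos: [0.4991, -0.1279, 0.1094]
tool_rot: [-1.582, -0.015, -0.012]
contact_force: [4.8, -5.8, -1.2]
opening: 0.0183
```

```bash
python3 plan.py -9 12
```

```text
t 21.10 ang 146.30 r 50.76mm z 0.1094 F [ 4.8 -5.8 -1.2] Ftan 2.14 Frad -7.20 fix [0.0108 0.0019 0.0169]
(0.55,-0.06,0.57) (0.58,0.00,0.53) (0.65,0.00,0.44) (0.71,0.00,0.33) (0.75,0.00,0.21) (0.78,0.00,0.09) (0.78,0.00,-0.03) (0.77,0.00,-0.15) (0.74,0.00,-0.27) (0.68,0.00,-0.38) (0.62,0.00,-0.49) (0.53,0.00,-0.58)
```

>>> servo_tool(commands=[0.011, 0.002, 0.017, 0.57, -0.05, 0.55, 0, 0, 0, 0, 0.58, 0, 0.52, 0, 0, 0, 0, 0.65, 0, 0.43, 0, 0, 0, 0, 0.71, 0, 0.32, 0, 0, 0, 0, 0.75, 0, 0.2, 0, 0, 0, 0, 0.78, 0, 0.08, 0, 0, 0, 0, 0.78, 0, -0.04, 0, 0, 0, 0, 0.77, 0, -0.16, 0, 0, 0, 0, 0.73, 0, -0.28, 0, 0, 0, 0, 0.67, 0, -0.39, 0, 0, 0, 0, 0.61, 0, -0.5, 0, 0, 0, 0, 0.52, 0, -0.58, 0])

```text
t: 22.3
tool_pos: [0.5799, -0.1234, 0.1094]
tool_rot: [-1.573, 0.013, 0.02]
contact_force: [-3.9, -0.8, 7.3]
opening: 0.0181
```

```bash
python3 plan.py -9 12
```

```text
t 22.30 ang 40.26 r 50.60mm z 0.1094 F [-3.9 -0.8  7.3] Ftan 1.91 Frad -3.50 fix [ 0.0022  0.0042 -0.0206]
(0.41,-0.06,-0.68) (0.35,0.00,-0.70) (0.24,0.00,-0.75) (0.12,0.00,-0.78) (-0.00,0.00,-0.78) (-0.13,0.00,-0.77) (-0.25,0.00,-0.75) (-0.36,0.00,-0.70) (-0.46,0.00,-0.63) (-0.56,0.00,-0.55) (-0.64,0.00,-0.46) (-0.70,0.00,-0.35)
```

>>> servo_tool(commands=[0.002, 0.004, -0.021, 0.39, -0.06, -0.69, 0, 0, 0, 0, 0.34, 0, -0.7, 0, 0, 0, 0, 0.23, 0, -0.75, 0, 0, 0, 0, 0.11, 0, -0.78, 0, 0, 0, 0, -0.01, 0, -0.78, 0, 0, 0, 0, -0.14, 0, -0.76, 0, 0, 0, 0, -0.26, 0, -0.74, 0, 0, 0, 0, -0.37, 0, -0.69, 0, 0, 0, 0, -0.47, 0, -0.62, 0, 0, 0, 0, -0.56, 0, -0.54, 0, 0, 0, 0, -0.64, 0, -0.45, 0, 0, 0, 0, -0.7, 0, -0.35, 0])

```text
t: 23.5
tool_pos: [0.5659, -0.1995, 0.1101]
tool_rot: [-1.56, -0.009, -0.006]
contact_force: [3.5, -1.5, 2.0]
opening: 0.0181
```

```bash
python3 plan.py -9 7
```

```text
t 23.50 ang 299.51 r 49.91mm z 0.1101 F [ 3.5 -1.5  2. ] Ftan 2.28 Frad 3.07 fix [-0.0109  0.002   0.0096]
(-0.71,0.01,-0.34) (-0.75,0.00,-0.22) (-0.78,0.00,-0.10) (-0.78,0.00,0.03) (-0.77,0.00,0.15) (-0.74,0.00,0.27) (-0.69,0.00,0.38)
```

>>> servo_tool(commands=[-0.011, 0.002, 0.01, -0.71, 0, -0.35, 0, 0, 0, 0, -0.75, 0, -0.22, 0, 0, 0, 0, -0.78, 0, -0.1, 0, 0, 0, 0, -0.78, 0, 0.03, 0, 0, 0, 0, -0.77, 0, 0.15, 0, 0, 0, 0, -0.74, 0, 0.27, 0, 0, 0, 0, -0.69, 0, 0.38, 0])

```text
t: 24.2
tool_pos: [0.5098, -0.1955, 0.1096]
tool_rot: [-1.565, 0.001, -0.002]
contact_force: [5.8, 4.2, 2.0]
opening: 0.0176
```

```bash
python3 plan.py -3.5 3;  python3 - <<'E'
import numpy as np
from scipy.optimize import least_squares
L=np.loadtxt("log.txt");L=L[L[:,0]>12.5]
p=L[:,1:3];F=L[:,4:6]
def f(x):
    c=x[:2];v=p-c;r=np.hypot(*v.T);fr=(F*v).sum(1)/r
    return (r-.05+fr*x[2])*1e3
s=least_squares(f,[.541,-.1555,1e-4]);print(s.x,s.fun.round(2))
c=s.x[:2]
for l in L[-2:]:
    F=l[4:6];v=l[1:3]-c+F*6.9e-5;th=np.arctan2(v[1],v[0]);ft=F@[-np.sin(th),np.cos(th)]
    print("%.2f ang %.2f Ft %.2f disc %.2f"%(l[0],np.degrees(th)%360,ft,(np.degrees(th+ft/26))%360))
E
```

```text
t 24.20 ang 231.34 r 50.51mm z 0.1096 F [5.8 4.2 2. ] Ftan 1.87 Frad -6.90 fix [-0.0062 -0.0019  0.0005]
(-0.20,-0.04,0.24) (-0.22,0.00,0.21) (-0.21,0.00,0.22) 
[ 5.41467731e-01 -1.56009470e-01  1.02638027e-04] [ 0.11 -0.04 -0.   -0.14  0.13  0.03  0.23  0.11  0.09  0.2  -0.06]
23.50 ang 299.51 Ft 2.28 disc 304.53
24.20 ang 231.40 Ft 1.88 disc 235.54
```

>>> servo_tool(commands=[-0.006, -0.002, 0, -0.23, 0, 0.25, 0, 0, 0, 0, -0.23, 0, 0.23, 0])

```text
t: 24.4
tool_pos: [0.5043, -0.1901, 0.1098]
tool_rot: [-1.572, -0.002, -0.001]
contact_force: [3.4, 1.0, 2.0]
opening: 0.018
```

```bash
cat > disc.py <<'E'
from station import monitor
import numpy as np
o=monitor.get_obs();c=np.array([.54138,-.15604]);F=o["contact_force"][:2]
v=o["tool_pos"][:2]-c+F*6.9e-5;th=np.arctan2(v[1],v[0]);ft=F@[-np.sin(th),np.cos(th)]
print("t %.2f ang %.2f Ft %.2f disc %.2f"%(o["t"],np.degrees(th)%360,ft,(np.degrees(th+ft/26))%360))
E
python3 disc.py;python3 plan.py
```

```text
t 24.40 ang 222.72 Ft 1.55 disc 226.13
t 24.40 ang 222.62 r 50.27mm z 0.1098 F [3.4 1.  2. ] Ftan 1.54 Frad -3.19 fix [0.0013 0.0007 0.0015]
```

>>> servo_tool(commands=[0, 0, 0, 0, 0, 0, 0])

```text
t: 24.5
tool_pos: [0.504, -0.1898, 0.1098]
tool_rot: [-1.572, -0.002, -0.0]
contact_force: [3.2, 0.5, 2.4]
opening: 0.0182
```

```bash
python3 disc.py;python3 plan.py
```

```text
t 24.50 ang 222.24 Ft 1.79 disc 226.18
t 24.50 ang 222.12 r 50.26mm z 0.1098 F [3.2 0.5 2.4] Ftan 1.78 Frad -2.72 fix [0.0014 0.0011 0.0015]
```

>>> servo_tool(commands=[0, 0, 0, 0.26, 0, -0.24, 0])

```text
t: 24.6
tool_pos: [0.5062, -0.192, 0.1098]
tool_rot: [-1.572, -0.001, 0.001]
contact_force: [0.5, 2.1, 4.0]
opening: 0.0181
```

```bash
python3 disc.py;python3 plan.py
```

```text
t 24.60 ang 225.57 Ft -1.13 disc 223.08
t 24.60 ang 225.69 r 50.21mm z 0.1098 F [0.5 2.1 4. ] Ftan -1.13 Frad -1.90 fix [0.0013 0.0014 0.0005]
```

>>> servo_tool(commands=[0, 0, 0, 0, 0, 0, 0])

```text
t: 24.7
tool_pos: [0.5063, -0.1921, 0.1098]
tool_rot: [-1.572, -0.001, 0.001]
contact_force: [2.4, 2.5, 3.9]
opening: 0.0182
```

```bash
python3 disc.py
```

```text
t 24.70 ang 225.75 Ft -0.07 disc 225.59
```

>>> servo_tool(commands=[0, 0, 0, 0, 0, 0, 0])

```text
t: 24.8
tool_pos: [0.5063, -0.1921, 0.1098]
tool_rot: [-1.571, -0.0, 0.002]
contact_force: [2.8, 2.2, 4.2]
opening: 0.0186
```

```bash
python3 disc.py
```

```text
t 24.80 ang 225.86 Ft 0.42 disc 226.79
```

>>> servo_tool(commands=[0, 0, 0, 0, 0, 0, 0.45, 0, 0, 0, 0, 0, 0, 0.45, 0, 0, 0, 0, 0, 0, 0.45, 0, 0, 0, 0, -2, 0, 0.45, 0, 0, 0, 0, -3, 0, 0.45, 0, 0, 0, 0, -3, 0, 0.45, 0, 0, 0, 0, 0, 0, 0.45])

```text
t: 25.5
tool_pos: [0.5002, -0.1917, 0.1835]
tool_rot: [-1.568, 0.016, 0.017]
contact_force: [-0.2, -0.3, 0.4]
opening: 0.0384
```

```bash
python3 st.py
python3 - <<'E'
from station import viewer
import cv2,pickle
for n in ("wrist","top","scene"):
    d=viewer.get_image(n);pickle.dump(d,open(n+"4.pkl","wb"))
    f=d["frame"][:,:,::-1]
    if n=="top": f=cv2.resize(f[180:290,200:420],None,fx=3.6,fy=3.6,interpolation=cv2.INTER_CUBIC)
    elif n=="scene": f=cv2.resize(f[175:355,200:390],None,fx=3.3,fy=3.3,interpolation=cv2.INTER_CUBIC)
    else: f=cv2.resize(f,None,fx=1.4,fy=1.4)
    cv2.imwrite(f"pics/{n}4.png",f)
E
```

```text
t 25.5 p [ 0.5002 -0.1917  0.1835] fix [-0.0032  0.0008 -0.0209] F [-0.21 -0.35  0.36] q [-0.5  -0.11  1.86 -0.01  1.42 -2.07] 0.038382392229136024
ang deg -138.00929571690423 r 0.05488563053147903
```

View pics/wrist4.png

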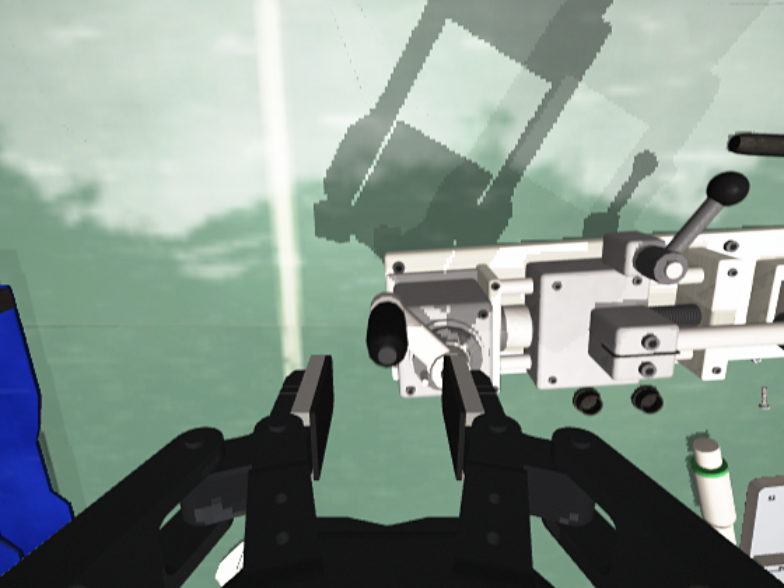

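View pics/scene4.png

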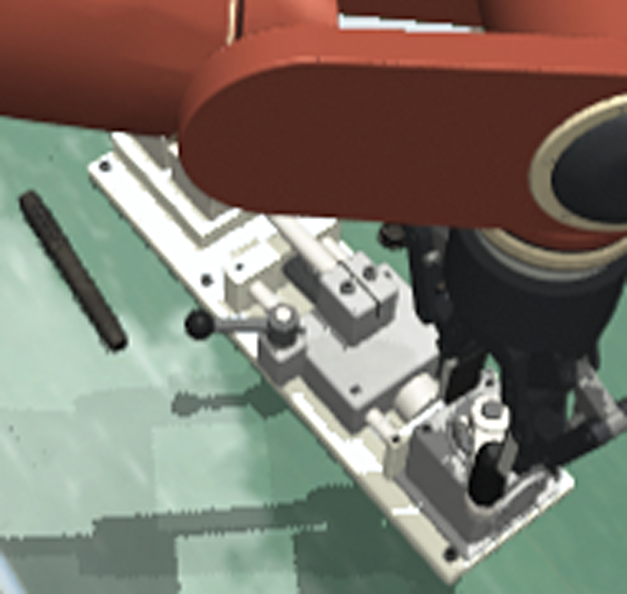

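View pics/top4.png

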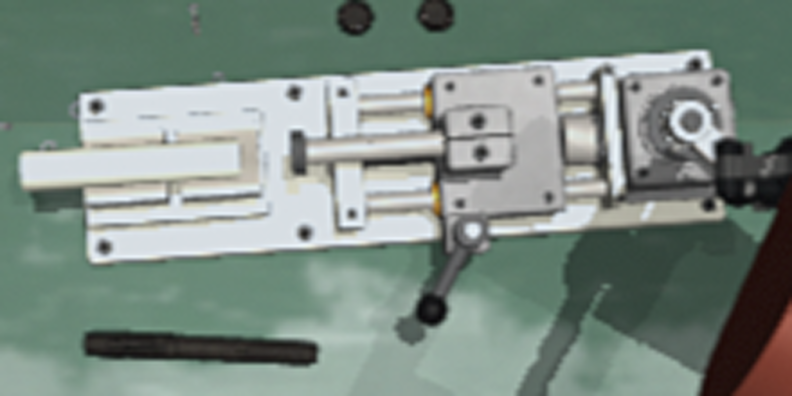

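Run:
```python
from h import *
w=pickle.load(open("wrist4.pkl","rb"));t=pickle.load(open("top4.pkl","rb"))
W=lambda u,v:(u/1.4-.14,v/1.4-.14)
T=lambda u,v:(u/3.6+200-.36,v/3.6+180-.36)
k=atz(w,W(387,353),.148);print(k,np.degrees(np.arctan2(k[1]+.1560,k[0]-.5414))%360)
h=atz(w,W(442,372),.104);print(h)
for n,a,b in [("pivot",(470,230),(672,269)),("ball",(431,310),(728,187))]:
    print(n,tri(t,T(*a),w,W(*b)),atz(t,T(*a),.09))
```

```text
[ 0.50749632 -0.19152096  0.148     ] 226.33448706427862
[ 0.53960601 -0.16120825  0.104     ]
pivot (array([ 0.48427009, -0.03742067,  0.09170311]), np.float64(0.0004911520165041033)) [ 0.48413301 -0.0375412   0.09      ]
ball (array([ 0.44128483, -0.01588823,  0.09061653]), np.float64(0.00012757269909684446)) [ 0.44135927 -0.01594713  0.09      ]
```

>>> servo_tool(commands=[-0.003, 0, -0.021, 0, 0, 1, 0, 0, 0, 0, -2, -0.5, 4, 0, 0, 0, 0, -2, 0, 4, 0, 0, 0, 0, -2, 0, 4, 0, 0, 0, 0, -1, 0, 2, 0, 0, -0.125, 0, 0, 0, 0, 0, 0, -0.125, 0, 0, 0, 0, 0, 0, -0.125, 0, 0, 0, 0, 0, 0, -0.125, 0, 0, 0, 0, 0, 0, -0.125, 0, 0, 0, 0, 0, 0, -0.125, 0, 0, 0, 0, 0, 0, -0.125, 0, 0, 0, 0, 0, 0, -0.125, 0, 0, 0, 0, 0, 0, 0, 0, 0, 0, 0, 0])

```text
t: 27.05
tool_pos: [0.4091, -0.0238, 0.1593]
tool_rot: [-1.378, -0.792, 0.826]
contact_force: [0.3, 0.4, -0.8]
opening: -0.0001
```

```bash
cat > cl.py <<'E'
import sys
from station import monitor
from scipy.spatial.transform import Rotation as R
import numpy as np
o=monitor.get_obs();M=R.from_rotvec(o["tool_rot"]).as_matrix();p=o["tool_pos"]
print("t %.2f"%o["t"],p.round(4),"yaw",np.arctan2(M[1,0],M[0,0]).round(4),"yaxis",M[:,1].round(4),"F",o["contact_force"].round(2),"q6 %.2f"%o["q"][5],"open %.4f"%o["opening"])
g=np.array(list(map(float,sys.argv[1:4])));yaw=float(sys.argv[4])
c,s=np.cos(yaw),np.sin(yaw);Rt=np.array([[c,0,-s],[s,0,c],[0,-1,0.]])
print("shift cm",(M.T@(g-p)*100).round(2),"rot",R.from_matrix(M.T@Rt).as_rotvec().round(4))
E
python3 cl.py .4286 -.0408 .15 1.05
```

```text
t 27.05 [ 0.4091 -0.0238  0.1593] yaw 1.0445 yaxis [-0.0353  0.0194 -0.9992] F [ 0.34  0.44 -0.8 ] q6 -2.86 open -0.0001
shift cm [-0.49  0.83 -2.57] rot [-0.0403 -0.0055 -0.0008]
```

>>> servo_tool(commands=[-0.04, -0.005, 0, -0.5, 0.8, -2.6, 0, 0, 0, 0, 0, 0, 0, 0])

```text
t: 27.25
tool_pos: [0.4276, -0.0402, 0.1478]
tool_rot: [-1.412, -0.813, 0.815]
contact_force: [0.1, 0.2, -0.5]
opening: -0.0
```

```bash
python3 cl.py .4286 -.0408 .08 1.05
```

```text
t 27.25 [ 0.4276 -0.0402  0.1478] yaw 1.0453 yaxis [-2.e-03  1.e-04 -1.e+00] F [ 0.09  0.18 -0.47] q6 -2.88 open -0.0000
shift cm [-0.    6.78 -0.13] rot [-0.0018 -0.0047 -0.0009]
```

>>> servo_tool(commands=[0, 0, 0, 0, 2.3, -0.1, 0, 0, 0, 0, 0, 2.3, 0, 0, 0, 0, 0, 0, 2.1, 0, 0, 0, 0, 0, 0, 0, 0, 0])

```text
t: 27.65
tool_pos: [0.4259, -0.0383, 0.0779]
tool_rot: [-1.41, -0.804, 0.809]
contact_force: [-0.5, 0.3, -0.2]
opening: 0.0002
```

```bash
python3 cl.py .4286 -.0408 .08 1.05
python3 - <<'E'
from station import viewer
import cv2,pickle
for n in ("wrist","scene"):
    d=viewer.get_image(n);f=d["frame"][:,:,::-1]
    f=cv2.resize(f[175:355,200:390],None,fx=3.3,fy=3.3) if n=="scene" else cv2.resize(f,None,fx=1.4,fy=1.4)
    cv2.imwrite(f"pics/{n}5.png",f)
E
```

```text
t 27.65 [ 0.4259 -0.0383  0.0779] yaw 1.036 yaxis [-0.0057  0.0034 -1.    ] F [-0.54  0.27 -0.15] q6 -2.87 open 0.0002
shift cm [-0.07 -0.22 -0.36] rot [-0.0066 -0.014   0.0001]
```

View pics/wrist5.png

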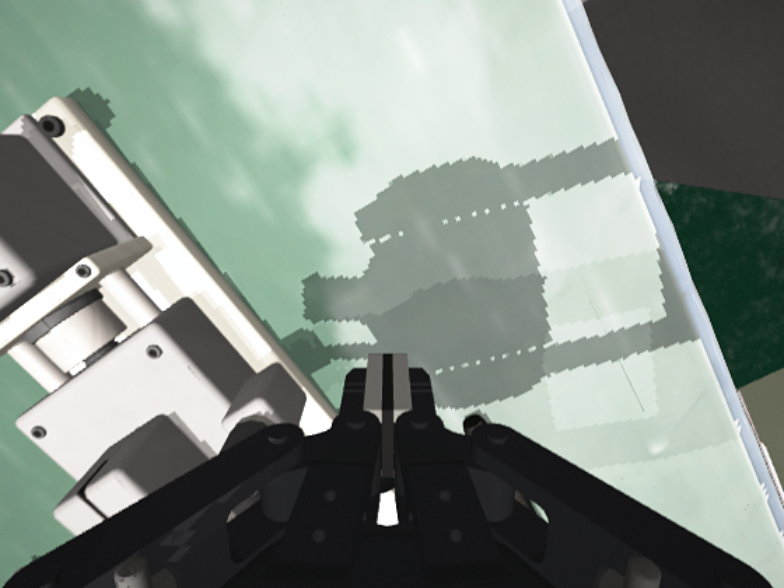

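View pics/scene5.png

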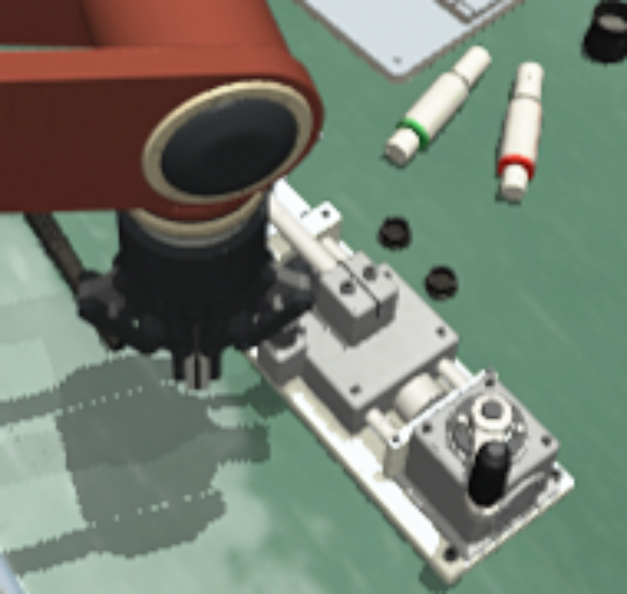

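>>> servo_tool(commands=[-0.007, 0, 0, 0.55, -0.2, -0.35, 0, 0, 0, 0, 0.2, 0, 0, 0, 0, 0.1, 0, 0.49, 0, 0.18, 0, 0, 0.1, 0, 0.49, 0, 0.18, 0, 0, 0.1, 0, 0.49, 0, 0.18, 0])

```text
t: 28.25
tool_pos: [0.4424, -0.0196, 0.0885]
tool_rot: [-1.506, -0.574, 0.56]
contact_force: [-0.4, -1.0, -1.2]
opening: -0.0001
```

```bash
python3 cl.py .4286 -.0408 .08 0.74
cat > pl.py <<'E'
# ideal pusher pose for lever angle th
import numpy as np,sys
P=np.array([.4842,-.0376])
for d in map(float,sys.argv[1:]):
    th=np.radians(d);n=np.array([np.sin(th),-np.cos(th)]);b=P+.048*np.array([np.cos(th),np.sin(th)])
    print(d,"ball",b.round(4),"pusher",(b-.02*n).round(4),"yaw",(th-np.pi/2).round(3))
E
python3 pl.py 153 143 133 123 113 103 93
```

```text
t 28.25 [ 0.4424 -0.0196  0.0885] yaw 0.7239 yaxis [ 0.0117 -0.0061 -0.9999] F [-0.38 -1.02 -1.21] q6 -2.50 open -0.0001
shift cm [-2.44  0.85 -0.66] rot [ 0.0124 -0.0161  0.0046]
153.0 ball [ 0.4414 -0.0158] pusher [ 0.4324 -0.0336] yaw 1.1
143.0 ball [ 0.4459 -0.0087] pusher [ 0.4338 -0.0247] yaw 0.925
133.0 ball [ 0.4515 -0.0025] pusher [ 0.4368 -0.0161] yaw 0.75
123.0 ball [0.4581 0.0027] pusher [ 0.4413 -0.0082] yaw 0.576
113.0 ball [0.4654 0.0066] pusher [ 0.447  -0.0012] yaw 0.401
103.0 ball [0.4734 0.0092] pusher [0.4539 0.0047] yaw 0.227
93.0 ball [0.4817 0.0103] pusher [0.4617 0.0093] yaw 0.052
```

>>> servo_tool(commands=[0.012, 0, 0.004, -0.2, 0.9, 0.5, 0])

```text
t: 28.35
tool_pos: [0.4397, -0.0171, 0.0817]
tool_rot: [-1.498, -0.571, 0.563]
contact_force: [0.4, -0.2, -0.1]
opening: -0.0001
```

```bash
python3 cl.py .4368 -.0161 .08 0.74
python3 - <<'E'
from station import viewer
import cv2,pickle
for n in ("wrist","scene","top"):
    d=viewer.get_image(n);f=d["frame"][:,:,::-1]
    f=cv2.resize(f[175:355,200:390],None,fx=3.3,fy=3.3) if n=="scene" else cv2.resize(f,None,fx=1.4,fy=1.4)
    cv2.imwrite(f"pics/{n}6.png",f)
E
```

```text
t 28.35 [ 0.4397 -0.0171  0.0817] yaw 0.7245 yaxis [ 5.2e-03 -6.0e-04 -1.0e+00] F [ 0.43 -0.18 -0.14] q6 -2.50 open -0.0001
shift cm [-0.15  0.17  0.27] rot [ 0.0039 -0.0155  0.0035]
```

View pics/wrist6.png

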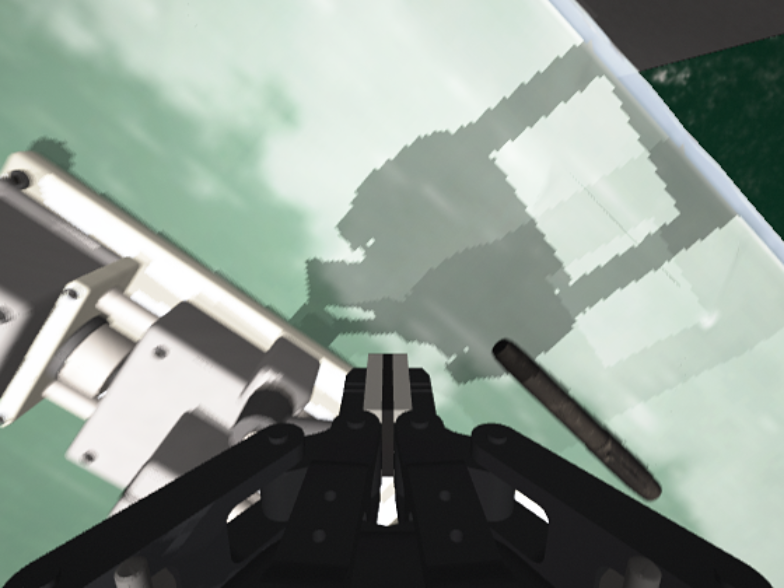

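View pics/top6.png

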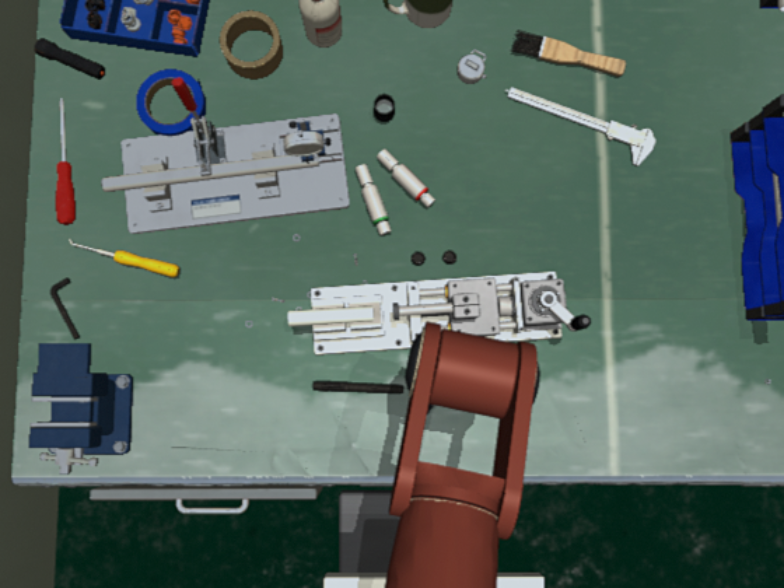

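>>> servo_tool(commands=[0.004, 0.08, 0.003, 0.5, 0.3, 0.3, 0, 0, 0.1, 0, 0.49, 0.2, 0.18, 0])

```text
t: 28.7
tool_pos: [0.4419, -0.0077, 0.0745]
tool_rot: [-1.527, -0.421, 0.428]
contact_force: [-1.7, -0.9, 1.4]
opening: -0.0001
```

```bash
python3 cl.py .4413 -.0082 .08 0.576
```

```text
t 28.70 [ 0.4419 -0.0077  0.0745] yaw 0.5418 yaxis [-4.8e-03  8.0e-04 -1.0e+00] F [-1.68 -0.89  1.4 ] q6 -2.30 open -0.0001
shift cm [-0.08 -0.55 -0.01] rot [-0.0032 -0.0342 -0.0036]
```

>>> servo_tool(commands=[-0.003, 0.08, -0.003, 0.5, -0.5, 0.18, 0, 0, 0.1, 0, 0.5, 0.05, 0.18, 0, 0, 0.1, 0, 0.5, 0.1, 0.18, 0])

```text
t: 29.0
tool_pos: [0.4519, 0.0035, 0.0775]
tool_rot: [-1.562, -0.195, 0.202]
contact_force: [-1.1, -0.7, 0.8]
opening: -0.0003
```

```bash
python3 cl.py .4495 .0013 .08 0.33
```

```text
t 29.00 [0.4519 0.0035 0.0775] yaw 0.2532 yaxis [-4.5e-03 -8.0e-04 -1.0e+00] F [-1.07 -0.67  0.78] q6 -1.98 open -0.0003
shift cm [-0.29 -0.25 -0.15] rot [-0.0006 -0.0768 -0.0046]
```

>>> servo_tool(commands=[0, 0.08, -0.004, 0.45, -0.2, 0.12, 0, 0, 0.08, 0, 0.4, 0, 0.12, 0])

```text
t: 29.2
tool_pos: [0.4587, 0.0079, 0.0789]
tool_rot: [-1.569, -0.067, 0.073]
contact_force: [-2.3, 0.3, 1.7]
opening: -0.0001
```

```bash
python3 cl.py .4617 .0093 .08 0.05
```

```text
t 29.20 [0.4587 0.0079 0.0789] yaw 0.0885 yaxis [-3.9e-03  9.0e-04 -1.0e+00] F [-2.35  0.31  1.67] q6 -1.80 open -0.0001
shift cm [ 0.31 -0.11  0.11] rot [-0.0012  0.0385 -0.0038]
```

Now straight pushes in small steps until the end stop is felt.

>>> servo_tool(commands=[0, 0.04, -0.004, 0.25, -0.1, 0.05, 0])

```text
t: 29.3
tool_pos: [0.4607, 0.0088, 0.0795]
tool_rot: [-1.569, -0.036, 0.038]
contact_force: [-2.1, 0.6, -1.2]
opening: -0.0005
```

```bash
python3 cl.py .4617 .0093 .08 0.05
```

```text
t 29.30 [0.4607 0.0088 0.0795] yaw 0.0474 yaxis [-0.0016  0.0017 -1.    ] F [-2.14  0.62 -1.16] q6 -1.76 open -0.0005
shift cm [ 0.11 -0.05  0.04] rot [-0.0018 -0.0026 -0.0015]
```

>>> servo_tool(commands=[0, 0, 0, 0.2, 0, 0, 0])

```text
t: 29.4
tool_pos: [0.4618, 0.009, 0.0792]
tool_rot: [-1.568, -0.035, 0.041]
contact_force: [-5.6, -0.2, 3.1]
opening: 0.0002
```

```bash
python3 cl.py .4617 .0093 .08 0.05
```

```text
t 29.40 [0.4618 0.009  0.0792] yaw 0.0485 yaxis [-0.0044  0.0022 -1.    ] F [-5.59 -0.19  3.1 ] q6 -1.76 open 0.0002
shift cm [-0.01 -0.08  0.03] rot [-0.0024 -0.0015 -0.0043]
```

Force jumped to 5.6 N: near the end. One or two more gentle pushes.

>>> servo_tool(commands=[0, 0, 0, 0.2, 0, 0, 0])

```text
t: 29.5
tool_pos: [0.462, 0.0091, 0.0791]
tool_rot: [-1.568, -0.032, 0.048]
contact_force: [-12.6, -0.0, 8.9]
opening: -0.0
```

>>> servo_tool(commands=[0, 0, 0, 0.2, 0, 0, 0])

```text
t: 29.6
tool_pos: [0.4619, 0.0091, 0.0791]
tool_rot: [-1.568, -0.028, 0.054]
contact_force: [-10.9, -1.8, 9.4]
opening: -0.0
```

>>> servo_tool(commands=[0, 0, 0, 0, 0, 0, 0])

```text
t: 29.7
tool_pos: [0.4613, 0.0089, 0.0792]
tool_rot: [-1.568, -0.028, 0.058]
contact_force: [-1.0, 0.4, 1.3]
opening: -0.0001
```

>>> servo_tool(commands=[0, 0, 0, -0.8, 0, 0, 0, 0, 0, 0, -1.2, 0, 0, 0, 0, 0, 0, 0, -3, 0, 0, 0, 0, 0, 0, -4, 0, 0, 0, 0, 0, 0, -4, 0, 0, 0, 0, 0, -1, -2, 2, 0, 0, 0, 0, -0.5, 0, 4, 0, 0, 0, 0, 0, 0, 5, 0, 0, 0, 0, 0, 0, 5, 0, 0, 0, 0, 0, 0, 5, 0, 0, 0, 0, 0, 0, 5, 0, 0, 0, 0, 0, 0, 0, 0])

```text
t: 30.9
tool_pos: [0.4114, 0.2703, 0.2194]
tool_rot: [-1.563, -0.046, 0.048]
contact_force: [-1.4, -1.4, -0.8]
opening: 0.0006
```

```bash
python3 st.py
python3 - <<'E'
from station import viewer
import cv2,pickle
for n in ("top","scene"):
    d=viewer.get_image(n);pickle.dump(d,open(n+"7.pkl","wb"))
    f=d["frame"][:,:,::-1]
    f=cv2.resize(f[180:290,200:420],None,fx=3.6,fy=3.6,interpolation=cv2.INTER_CUBIC) if n=="top" else cv2.resize(f[175:355,200:390],None,fx=3.3,fy=3.3,interpolation=cv2.INTER_CUBIC)
    cv2.imwrite(f"pics/{n}7.png",f)
E
```

```text
t 30.9 p [0.4114 0.2703 0.2194] fix [-0.0073  0.0599 -0.0009] F [-1.4  -1.38 -0.76] q [ 0.43 -0.27  1.93  0.01  1.48 -1.21] 0.0005528674675111737
ang deg 106.95176607195023 r 0.4446052124874439
```

View pics/top7.png

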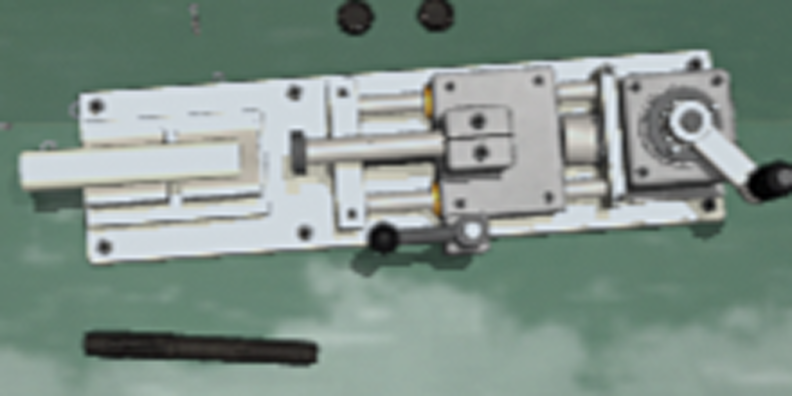

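View pics/scene7.png

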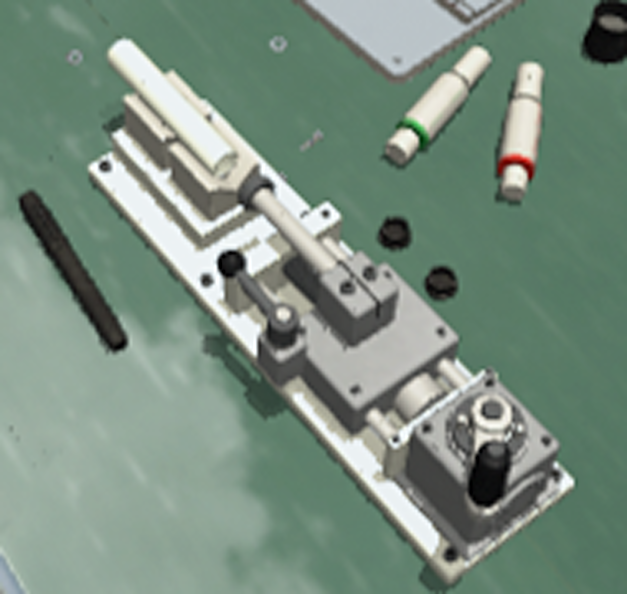

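```bash
python3 - <<'E'
from h import *
t=pickle.load(open("top7.pkl","rb"));s=pickle.load(open("scene7.pkl","rb"))
T=lambda u,v:(u/3.6+200-.36,v/3.6+180-.36)
S=lambda u,v:(u/3.3+200-.35,v/3.3+175-.35)
b=atz(t,T(383,238),.09);p=atz(t,T(470,230),.095);print(b,p,np.degrees(np.arctan2(*(b-p)[[1,0]])))
k=atz(s,S(493,454),.148);h=atz(s,S(491,410),.104);print(k,h,np.degrees(np.arctan2(*(k-h)[[1,0]]))%360)
E
python3 -c "
from station import ticket
print(ticket.finish_job())"
```

```text
[0.47996345 0.00934558 0.09      ] [ 0.48383737 -0.03699693  0.095     ] 94.77842830578032
[ 0.50788997 -0.1933678   0.148     ] [ 0.54284488 -0.15730891  0.104     ] 225.89064495812346
the job is handed in; nothing more can be done
None
```

The job is done and handed in at about 31 s of the 72 s allowed; the hand-in reports no verdict.

- **Finding zero:** I wound the crank counter-clockwise about 1.2 turns until the load at the grip rose from about 2 N to 8.3 N. The rise was about 0.44 N per degree, which matches the collar. That peak means a spring twist of about 0.3 rad, against the 0.6 limit. From the force and the angle, zero lies at about 227.7° in world coordinates.
- **Three turns:** I wound clockwise three turns, then let the spring tension off before opening the gripper. The last force readings put the hub disc at about 226°, within 1–2° of three full turns from zero. The wrist camera then showed the arm at 226.3°.
- **Clamp:** I swung the lever round with the closed fingers until it met its end stop, with a peak of about 13 N at the ball on the tool (15 N in all). It now lies along the slide, at 94.8° by the top camera against about 94° for the slide.

**Last checks:** after clamping, the scene camera read the crank at 225.9°, so it did not move. The tube, end caps and marker look where they were in the first pictures. The arm is clear of the jig.

**Disagreements:** single readings of the disc angle scattered by about ±1.5° from force noise, with one outlier at 223° while the arm was still settling. My first grip on the knob sat too high, so I let go and took it again before winding.

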